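Charge the deburring machine with ceramic media

ROBOT

A 6-joint arm with a two-finger parallel gripper is mounted at the origin on the work surface. World frame = base frame: x ahead of the robot, y to its left, z up, the work surface at z = 0. Lengths are in m, angles in rad, forces in N, time in s.
With the tool pointing down it reaches from about 0.425 to 0.95 m from the base axis. Payload 3.5 kg.
Tool frame: the origin (TCP) lies on the centre line of the jaws, within the pads' length; the fingertips stand 19 mm ahead of it and the grasp point (between the pads) is the TCP; z points along the fingers, y is the line along which they close (so a half turn about z gives the same grasp; the last joint's range is limited). The gripper opens to 85 mm and grips with 20 to 120 N. Pads are 22 mm wide; open, the fingers measure 114 mm over their backs; the gripper's body (76 mm by 85 mm) begins 54 mm behind the grasp point. The pads swing forward as they close: fully open they stand 13 mm farther back than shut.
Start: joints at [-1.313, 0.286, 1.577, -0, 1.279, -0.15], TCP at [0.268, -0.62, 0.25] pointing down, gripper open.
Joint ranges: [-2.77, 2.77], [-0.9, 2.22], [0.21, 2.48], [-1.53, 4.67], [0.24, 2.81], [-2.84, 2.84]. Speed limits (rad/s): [2.79, 2.79, 3.14, 3.14, 3.14, 3.14].

INTERFACE

Orientations are given as a unit quaternion [x, y, z, w].
In Python, from plant import ctrl, imaging gives the robot as it stands. The module is installed in compiled form; this text tells all that it offers.
- The arm moves only by the shell command python3 -m handwheel 'ROWS' [OPENING] [FORCE]. ROWS is JSON, one flat list of numbers, 6 for each row, row after row: the shift along the world's x, y, z in units of 150 mm (1.0 is 150 mm), then the turn, a rotation vector about the world's x, y, z in units of 90 degrees (1.0 is 90 degrees). In form: [tx, ty, tz, rx, ry, rz, tx, ty, tz, rx, ry, rz, ...]. A call has 1 to 5 rows; each row shifts and turns the commanded pose from where the row before left it; what a row does not reach is not made up. A row lasts 1/12 s, in which the tool goes at most 41.7 mm and 7.16 degrees, less where a joint would pass 70% of its speed; a pose out of reach is approached as far as the arm can. A call with a number of a shift or a turn outside -1 to 1 is refused whole. A call with a gripper value outside its range is refused whole. OPENING is the opening, from 0 (shut) to 1 (fully open), set as the call begins (- or left out, the last holds). The fingers move at their own pace and stop on an object; FORCE is the grip in N (left out, the last holds). Time passes only in rows, so rows that do not move let the fingers close. It gives the time, the measured TCP pose, the force, the opening and the grip force at its end, in the units of the state.
- ctrl.get_state(): the state, without advancing time (a new reading comes with each control period).
- imaging.read_camera(name): name is "scene" or "top" or "wrist"; returns (picture, depth): 384x512x3 uint8, blue, green, red; 384x512 float32, m along the optical axis (not along the pixel's ray), 0 where there is no reading.
- imaging.get_calibration(name): a dict with "fovy" (degrees; the focal length in pixels is half the picture's height over the tangent of half this angle, whatever the lens; pixels are square), "cx", "cy" (the principal point, pixels), "R" (3x3) and "t" (3): a world point X has camera coordinates R X + t. Camera axes: x right, y down, z forward; pixel columns grow to the right and rows downward; lengths in m; the calibration is good to about 2 mm. The wrist camera is an equidistant fisheye: a pixel r from the principal point sees the ray r / f radians off the axis. A picture is of the moment at which its call begins: read the wrist's pose just before it. get_calibration takes no time and is no camera call; for the wrist camera it gives the pose at the moment of the call.
- ctrl.sign_off(): hands the job in; it is judged then, once.
The state is a dict: "time": time; "qpos": joint angles; "dq": joint speeds; "joint_efforts": joint torques, N m; "eef_pos": TCP position; "tcp_rot": TCP orientation; "contact_force": force on the tool from outside, world axes, zero at the start; "wrist_torque": the same for the moment, N m; "opening": opening from 0.0 (shut) to 1.0 (fully open); "finger_force": force on a finger pad.
Only numpy, scipy, OpenCV 4.12 (cv2) and the standard library are available. Lean on these libraries where they do the work, as an engineer would, in place of code of your own. Each camera call takes 0.05 s, during which the arm holds its last target. There are 200 camera calls.

TASK

Slide the deburring machine's hatch fully open and move every white ceramic piece from the tray into its tub with the scoop, keeping the fingers off the pieces in the tray (a piece spilled on the table may be picked up by hand); finish with the scoop standing upright on its grey mat. When all the pieces are in, slide the hatch fully shut, and after that slide the speed fader along its track until it stands level with the brass pointer clip. Leave everything else on the table where it is.

Things in the scene. Friction and masses are not known exactly. Their poses are not given: they have to be found in the camera images.
- machine: Bench deburring machine, a fixed painted box 240 (x) x 300 (y) x 100 mm high, turned up to 0.2 rad. Origin: centre of its underside. Its flat top (deck) is 100 mm above the table. In its own frame: the square mouth of the tub is centred at x +35, y -80 mm; a fader runs along y at x -80 mm.
- mouth (a point): Centre of the open square mouth of the tub, at deck level, axes parallel to the machine's. The mouth is 120 x 120 mm, the tub goes straight down 85 mm to a flat rubber floor on which a low fixed workpiece (48 mm diameter, 12 mm high) sits in the middle. Media that lie in the tub have their origin 30 mm or more below this point.
- hatch (a joint): Hatch: flat aluminium plate 126 x 126 mm, its top 6 mm above the deck, that slides on the deck along the machine's +y. Value in m: 0 = fully shut (covers the mouth), 0.125 = fully open (mouth wholly clear), both end stops. Friction about 2 N; stays where it is left.
- hatch_grip (a point): Top centre of the hatch's grip, an upright black fin 44 (machine x) x 14 (machine y) x 32 mm high standing on the hatch near its +y edge; moves with the hatch. The top is 38 mm above the deck. Pinch it across machine y.
- fader (a joint): Speed fader in m: travel 0 to 0.14 along the machine's +y. Friction about 1.5 N; stays where it is left.
- fader_top (a point): Top centre of the fader's black cap, 26 (machine x) x 16 (machine y) x 28 mm high with a white line; the top is 29.5 mm above the deck; moves with the fader. Nothing stands within 40 mm either side of it along the track.
- clip: Small fixed brass pointer clip on the deck, 10 x 6 x 10 mm high, 32 mm beside the fader track (machine +x side), axes parallel to the machine's. Origin: centre of its underside. It marks where the fader must stand: same machine y as the clip.
- tray: Fixed open grey plastic media tray; its own x points roughly to world -y (within 0.2 rad). Inside 215 (x) x 150 (y) mm, walls 4 mm thick and upright, rim 49 mm above the table, flat floor 4 mm above the table. Origin: centre of its underside.
- scoop: Loose steel scoop, 0.22 kg, stands on its flat bottom. Pan 80 (x) x 72 (y) mm outside, floor 2 mm thick, open at the lip (own -x end), whose first 30 mm have no sides; sides 2.5 mm thick, 26 to 38 mm high; back wall 42 mm high at x +40. Handle: upright black block 24 (x) x 16 (y) mm, 60 to 128 mm above the underside, centred at x +45. Origin: centre of the pan's underside; z up.
- scoop_grip (a point): Point in the middle of the scoop's handle to grip, 102 mm above its underside, 45 mm behind the origin; axes are the scoop's. Pinch across the scoop's y (16 mm).
- scoop_lip (a point): Middle of the lower edge of the scoop's lip, 40 mm in front (-x) of the scoop's origin, at its underside; axes are the scoop's.
- mat: Fixed flat grey mat 140 (own x, pointing roughly to world -y) x 110 (y) x 4 mm, the scoop's parking place. Origin: centre of its underside.
- media1: A white polished ceramic tumbling piece: puck, 23 mm diameter, 18 mm high, both rims chamfered 7 mm wide x 4.5 mm high, 25 g, slippery (friction about 0.22: slides off slopes over 15 degrees). Origin: centre of one flat end (the lower one at the start). 4 to 7 pieces are present (others None), on the tray floor at the start. Outside the tray it may be handled with the fingers.
- media2: A white polished ceramic tumbling piece: puck, 23 mm diameter, 18 mm high, both rims chamfered 7 mm wide x 4.5 mm high, 25 g, slippery (friction about 0.22: slides off slopes over 15 degrees). Origin: centre of one flat end (the lower one at the start). 4 to 7 pieces are present (others None), on the tray floor at the start. Outside the tray it may be handled with the fingers.
- media3: A white polished ceramic tumbling piece: puck, 23 mm diameter, 18 mm high, both rims chamfered 7 mm wide x 4.5 mm high, 25 g, slippery (friction about 0.22: slides off slopes over 15 degrees). Origin: centre of one flat end (the lower one at the start). 4 to 7 pieces are present (others None), on the tray floor at the start. Outside the tray it may be handled with the fingers.
- media4: A white polished ceramic tumbling piece: puck, 23 mm diameter, 18 mm high, both rims chamfered 7 mm wide x 4.5 mm high, 25 g, slippery (friction about 0.22: slides off slopes over 15 degrees). Origin: centre of one flat end (the lower one at the start). 4 to 7 pieces are present (others None), on the tray floor at the start. Outside the tray it may be handled with the fingers.
- media5: A white polished ceramic tumbling piece: puck, 23 mm diameter, 18 mm high, both rims chamfered 7 mm wide x 4.5 mm high, 25 g, slippery (friction about 0.22: slides off slopes over 15 degrees). Origin: centre of one flat end (the lower one at the start). 4 to 7 pieces are present (others None), on the tray floor at the start. Outside the tray it may be handled with the fingers.
- media6: A white polished ceramic tumbling piece: puck, 23 mm diameter, 18 mm high, both rims chamfered 7 mm wide x 4.5 mm high, 25 g, slippery (friction about 0.22: slides off slopes over 15 degrees). Origin: centre of one flat end (the lower one at the start). 4 to 7 pieces are present (others None), on the tray floor at the start. Outside the tray it may be handled with the fingers.
- media7: A white polished ceramic tumbling piece: puck, 23 mm diameter, 18 mm high, both rims chamfered 7 mm wide x 4.5 mm high, 25 g, slippery (friction about 0.22: slides off slopes over 15 degrees). Origin: centre of one flat end (the lower one at the start). 4 to 7 pieces are present (others None), on the tray floor at the start. Outside the tray it may be handled with the fingers.
- flange: Bystander: loose dark steel ring, 64 mm diameter, 14 mm high.
- clevis: Bystander: loose aluminium fork block 50 x 50 x 42 mm.
- wrench: Bystander: loose steel spanner 180 mm long, flat.
- oil: Bystander: loose white bottle, 52 mm diameter, 140 mm high.
- driver: Bystander: loose screwdriver 200 mm long, black handle.

How it is judged:
By the outcome, as a careful person would: the job done as asked, in the order asked, and still so for the second after the job is handed in, with the robot touching nothing.
Of media1, media2, media3, media4, media5, media6, media7 only 4 to 7 are there at a start; the rules pass over those that are not, and their reading is None.
At some moment in a run one of scoop, media1, media2, media3, media4, media5, media6, media7 may be knocked a few centimetres aside while the robot is not near it.
It also fails if it takes over 210 s, if anything falls off the work surface, if the arm or the gripper's body presses on something with over 40 N, if the wrist force passes 120 N, or if a joint passes its speed limit or range.

## Working session

There is one attempt and no reset: what is moved stays moved. The work goes in short steps, Python scripts to look and compute and a shell command to move; the robot and the scene stay as the last step left them, time stands still between calls to the robot, and variables do not carry over. Pictures are saved under pics/ and viewed, at most 14 in all, crops included, and the job is handed in when it is done.

```bash
mkdir -p pics; cat > h.py <<'E'
import numpy as np, cv2
from plant import ctrl, imaging
def cal(n):
    c=imaging.get_calibration(n); return c
def cloud(n):
    c=cal(n); im,d=imaging.read_camera(n)
    H,W=d.shape; f=H/2/np.tan(np.radians(c['fovy'])/2)
    u,v=np.meshgrid(np.arange(W),np.arange(H))
    x=(u-c['cx'])/f; y=(v-c['cy'])/f
    if n=='wrist':
        r=np.hypot(x,y)+1e-9; k=np.tan(r)/r; x=x*k;y=y*k
    P=np.stack([x*d,y*d,d],-1)-np.array(c['t'])
    P=P@np.array(c['R']); P[d==0]=np.nan
    return im,P
E
python3 - <<'E'
from h import *
for n in('top','scene'):
    im,P=cloud(n); cv2.imwrite(f'pics/{n}0.png',cv2.resize(im,(800,600))if n=='top' else im); np.savez(f'{n}0.npz',im=im,P=P)
    print(n,{k:np.round(v,3).tolist() for k,v in cal(n).items()})
s=ctrl.get_state();print(s)
E
```

```text
top {'fovy': 43.879, 'cx': 245.531, 'cy': 185.465, 'R': [[0.025, -0.999, 0.033], [-0.981, -0.031, -0.193], [0.194, -0.027, -0.981]], 't': [-0.009, 0.558, 0.969]}
scene {'fovy': 55.945, 'cx': 257.264, 'cy': 195.431, 'R': [[0.432, 0.902, -0.002], [0.63, -0.303, -0.715], [-0.646, 0.308, -0.699]], 't': [-0.267, -0.264, 1.221]}
{'time': 0.1, 'qpos': array([-1.31301187e+00,  2.87131625e-01,  1.57798664e+00, -3.02622396e-06,
        1.27860378e+00, -1.50023948e-01]), 'dq': array([ 0.00019656, -0.0019359 , -0.00375002,  0.00127813,  0.0012344 ,
       -0.00086037]), 'joint_efforts': array([ 7.72627573e-04, -4.07296658e+01, -2.93699527e+01, -1.71388460e-04,
        3.43165921e-03,  6.06858606e-06]), 'eef_pos': array([ 0.26757752, -0.61911581,  0.24907288]), 'tcp_rot': array([ 9.79282822e-01,  2.02494498e-01, -5.87845792e-05, -1.06306977e-03]), 'contact_force': array([-0.26728716, -0.64885326,  0.09054445]), 'wrist_torque': array([-0.00150157,  0.00688238,  0.03118083]), 'finger_force': 0.0, 'opening': 0.9978300733340378}
```

View pics/top0.png

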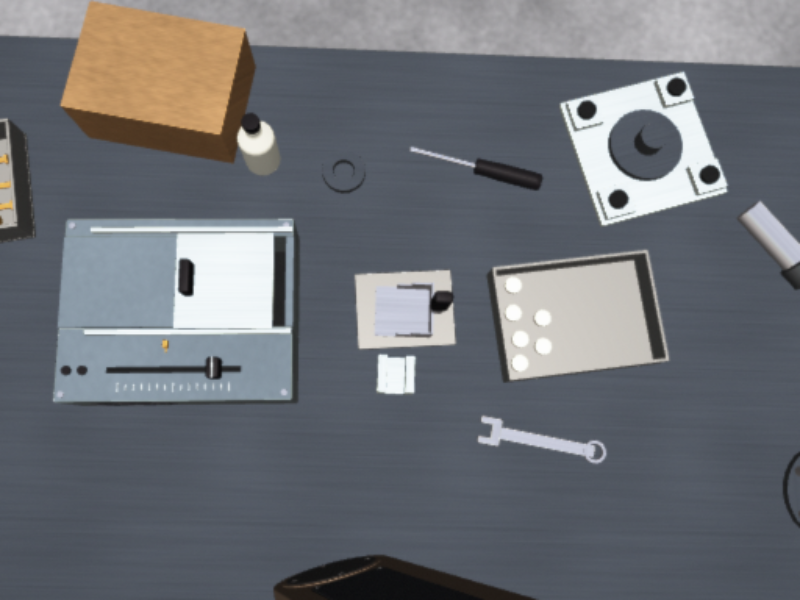

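View pics/scene0.png

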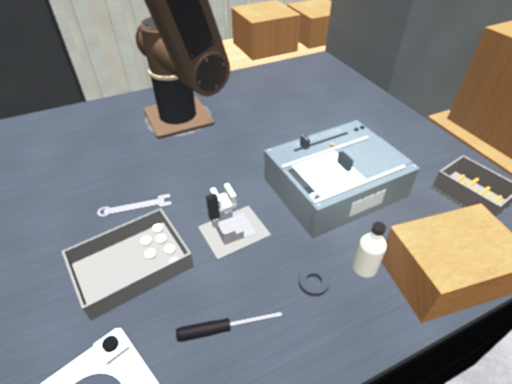

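The top view (800x600) shows the machine at left with hatch shut (grip about (186,277)), fader cap (213,367) and clip (165,345). The scoop is on its mat with lip at (375,312) facing +y and handle at (441,300). The tray is at right, with 6 pieces in its +y end at (513,285), (513,313), (542,318), (520,339), (542,346) and (519,363).

```bash
cat >> h.py <<'E'
def rect(P,box,zlo,zhi):
    x,y,z=P[...,0],P[...,1],P[...,2]
    m=(x>box[0])&(x<box[1])&(y>box[2])&(y<box[3])&(z>zlo)&(z<zhi)
    p=P[m]; r=cv2.minAreaRect((p[:,:2]*1000).astype(np.float32)); return p,r
def pucks(im,P,box,zlo=.012,zhi=.035):
    x,y,z=P[...,0],P[...,1],P[...,2]
    m=((x>box[0])&(x<box[1])&(y>box[2])&(y<box[3])&(z>zlo)&(z<zhi)&(im.min(-1)>190)).astype(np.uint8)
    n,l,st,c=cv2.connectedComponentsWithStats(m)
    return [(np.round(np.nanmedian(P[l==i],0),4).tolist(),int(st[i,4])) for i in range(1,n) if st[i,4]>8]
E
python3 - <<'E'
from h import *
d=np.load('top0.npz');im,P=d['im'],d['P']
px=lambda u,v:np.round(P[int(v/1.5625),int(u/1.5625)],4)
for nm,u,v in [('flr',600,310),('grip',186,270),('hatch',225,280),('deck',110,280),('deck2',270,390),('fader',213,362),('clip',165,343),('handle',443,297),('pan',395,310),('mat',365,335),('lipL',376,290),('lipR',376,335)]: print(nm,px(u,v))
for nm,u,v in [('mach TL',69,221),('TR',292,221),('BL',56,400),('BR',295,402),('tray TL',491,268),('TR',648,252),('BR',666,360),('BL',505,381),('matTL',356,275),('matTR',450,271),('matBR',454,343),('matBL',359,348)]: print(nm,px(u,v))
c=px(175,310)
p,r=rect(P,(c[0]-.3,c[0]+.3,c[1]-.3,c[1]+.3),.094,.103);print('deck',r)
c=px(225,280);p,r=rect(P,(c[0]-.09,c[0]+.09,c[1]-.12,c[1]+.12),.125,.15);print('grip',r,p.mean(0))
c=px(213,362);p,r=rect(P,(c[0]-.04,c[0]+.04,c[1]-.04,c[1]+.04),.120,.14);print('fader',r,p.mean(0))
c=px(165,343);p,r=rect(P,(c[0]-.02,c[0]+.02,c[1]-.02,c[1]+.02),.106,.12);print('clip',r,p.mean(0))
c=px(443,297);p,r=rect(P,(c[0]-.05,c[0]+.05,c[1]-.05,c[1]+.05),.122,.14);print('handle top',r,p.mean(0))
p,r=rect(P,(c[0]-.08,c[0]+.08,c[1]-.05,c[1]+.15),.004,.05);print('scoop',r)
c=px(580,315);p,r=rect(P,(c[0]-.15,c[0]+.15,c[1]-.17,c[1]+.17),.044,.055);print('tray rim',r)
for q in pucks(im,P,(c[0]-.1,c[0]+.1,c[1]-.13,c[1]+.13)):print(q)
E
```

```text
flr [ 0.5498 -0.3102  0.0017]
grip [0.5613 0.2581 0.1368]
hatch [0.5549 0.214  0.1073]
deck [0.5518 0.3648 0.0993]
deck2 [0.4162 0.1508 0.0994]
fader [0.4472 0.2185 0.129 ]
clip [0.4708 0.2844 0.1117]
handle [ 0.5365 -0.066   0.1311]
pan [ 0.5399 -0.0101  0.0059]
mat [0.5024 0.0314 0.0068]
lipL [0.5691 0.0176 0.0041]
lipR [0.5033 0.0158 0.0042]
mach TL [0.6294 0.4246 0.1011]
TR [0.6402 0.1341 0.0988]
BL [0.3953 0.4175 0.1006]
BR [0.4041 0.124  0.0342]
tray TL [ 0.6082 -0.1511 -0.0012]
TR [ 0.6254 -0.3629  0.0523]
BR [ 0.4741 -0.3827  0.0513]
BL [ 0.4429 -0.167   0.0183]
matTL [0.5895 0.0476 0.0017]
matTR [ 0.6017 -0.0915 -0.0018]
matBR [ 0.4953 -0.0961  0.0042]
matBL [0.4848 0.0397 0.0033]
deck ((601.21923828125, 281.73748779296875), (412.6338806152344, 307.6189880371094), 3.800373077392578)
grip ((553.4138793945312, 260.5491027832031), (44.880760192871094, 14.092455863952637), 2.311624526977539) [0.55291221 0.25966153 0.13651681]
fader ((440.62384033203125, 219.04966735839844), (25.47896385192871, 15.095638275146484), 1.8175601959228516) [0.44036229 0.21828046 0.12913791]
clip ((476.1470947265625, 284.20330810546875), (22.526870727539062, 39.909637451171875), 1.1971315145492554) [0.48173254 0.28449265 0.1094534 ]
handle top ((537.357177734375, -67.09585571289062), (15.899325370788574, 22.29153060913086), 0.412173330783844) [ 0.53658985 -0.0670351   0.1308687 ]
scoop ((535.912841796875, -14.928504943847656), (158.80641174316406, 197.69088745117188), 0.25542721152305603)
tray rim ((535.5032958984375, -265.6302490234375), (158.6925811767578, 225.47816467285156), 8.498222351074219)
([0.5786, -0.1789, 0.0202], 78)
([0.5385, -0.1781, 0.0199], 81)
([0.5324, -0.2198, 0.0201], 81)
([0.5005, -0.1875, 0.0198], 83)
([0.4922, -0.2202, 0.0199], 83)
([0.4674, -0.1868, 0.02], 86)
```

```bash

for k in 1 2; do python3 -m handwheel '[.129,.205,0,0,0,-.02,.129,.205,0,0,0,-.02,.129,.205,0,0,0,-.02,.129,.205,0,0,0,-.02,.129,.205,0,0,0,-.02]' 0.6 30|tail -3; done
python3 -m handwheel '[.129,.205,0,0,0,-.02,.129,.205,0,0,0,-.02]'|tail -3
for k in 1 2 3; do python3 -m handwheel '[.024,.227,0,0,0,0,.024,.227,0,0,0,0,.024,.227,0,0,0,0,.024,.227,0,0,0,0,.024,.227,0,0,0,0]'|tail -3; done
python3 -m handwheel '[0,0,0,0,0,0,0,0,0,0,0,0,0,0,0,0,0,0]'
cat >> h.py <<'E'
from scipy.spatial.transform import Rotation as Ro
def delta(pos,R):
    "rows units needed: shift/150mm, rotvec/90deg from measured pose"
    s=ctrl.get_state(); d=(np.array(pos)-s['eef_pos'])/.15
    w=(R*Ro.from_quat(s['tcp_rot']).inv()).as_rotvec()/(np.pi/2)
    print('t',round(float(s['time']),1),'shift',d.round(3),'turn',w.round(3),'F',np.round(s['contact_force'],1),'op',round(float(s['opening']),3),'ff',round(float(s['finger_force']),1))
def down(yaw): # tool pointing down, tool y at world angle yaw (deg)
    a=np.radians(yaw); y=np.array([np.cos(a),np.sin(a),0]); z=np.array([0,0,-1.]); return Ro.from_matrix(np.column_stack([np.cross(y,z),y,z]))
E
python3 -c "
from h import *
delta([.5534,.2600,.132],down(-87.9))"
```

```text
time: 0.35
eef_pos: [0.2677, -0.6195, 0.25]
tcp_rot: [0.979, 0.202, -0.0, -0.0]
contact_force: [-0.6, 0.7, -0.0]
opening: 1.0
finger_force: 0.0
t 0.3 shift [ 1.905  5.863 -0.787] turn [-0.    -0.    -0.236] F [-0.6  0.7 -0. ] op 1.0 ff 0.0invalid input: not JSON, or not a number
invalid input: not JSON, or not a number
invalid input: not JSON, or not a number
invalid input: not JSON, or not a number
invalid input: not JSON, or not a number
invalid input: not JSON, or not a number
```

```bash

python3 -m handwheel '[0.13,0.205,0,0,0,-0.02,0.13,0.205,0,0,0,-0.02,0.13,0.205,0,0,0,-0.02,0.13,0.205,0,0,0,-0.02,0.13,0.205,0,0,0,-0.02]' 0.6 30 >/dev/null
python3 -m handwheel '[0.13,0.205,0,0,0,-0.02,0.13,0.205,0,0,0,-0.02,0.13,0.205,0,0,0,-0.02,0.13,0.205,0,0,0,-0.02,0.13,0.205,0,0,0,-0.02]'  >/dev/null
python3 -m handwheel '[0.13,0.205,0,0,0,-0.02,0.13,0.205,0,0,0,-0.016,0.024,0.23,0,0,0,0,0.024,0.23,0,0,0,0,0.024,0.23,0,0,0,0]' >/dev/null
python3 -m handwheel '[0.024,0.23,0,0,0,0,0.024,0.23,0,0,0,0,0.024,0.23,0,0,0,0,0.024,0.23,0,0,0,0,0.024,0.23,0,0,0,0]' >/dev/null
python3 -m handwheel '[0.024,0.23,0,0,0,0,0.024,0.23,0,0,0,0,0.024,0.23,0,0,0,0,0.024,0.23,0,0,0,0,0.024,0.23,0,0,0,0]' >/dev/null
python3 -m handwheel '[0,0,0,0,0,0,0,0,0,0,0,0,0,0,0,0,0,0]'
python3 -c "
from h import *
delta([.5534,.2600,.132],down(-87.9))"
```

```text
time: 2.68
eef_pos: [0.5484, 0.1978, 0.2502]
tcp_rot: [1.0, 0.019, -0.0, 0.0]
contact_force: [0.6, -0.4, -0.1]
opening: 0.597
finger_force: 0.0
t 2.7 shift [ 0.034  0.415 -0.788] turn [ 0.    -0.    -0.001] F [ 0.6 -0.4 -0.1] op 0.597 ff 0.0
```

```bash

python3 -m handwheel '[0.017,0.208,0,0,0,0,0.017,0.207,0,0,0,0,0,0,-0.2,0,0,0,0,0,-0.2,0,0,0,0,0,-0.2,0,0,0]' >/dev/null
python3 -m handwheel '[0,0,-0.1,0,0,0,0,0,-0.088,0,0,0,0,0,0,0,0,0]'  >/dev/null
python3 -m handwheel '[0,0,0,0,0,0,0,0,0,0,0,0,0,0,0,0,0,0,0,0,0,0,0,0,0,0,0,0,0,0]' 0 40 
python3 -m handwheel '[0,0,0,0,0,0,0,0,0,0,0,0,0,0,0,0,0,0,0,0,0,0,0,0,0,0,0,0,0,0]' 0 40 |tail -3
python3 -m handwheel '[-0.003,0.09,0,0,0,0,-0.003,0.09,0,0,0,0,-0.003,0.09,0,0,0,0,-0.003,0.09,0,0,0,0,-0.003,0.09,0,0,0,0]' 
python3 -m handwheel '[-0.003,0.09,0,0,0,0,-0.003,0.09,0,0,0,0,-0.003,0.09,0,0,0,0,-0.003,0.09,0,0,0,0,-0.003,0.03,0,0,0,0]' 
python3 -m handwheel '[0,0,0,0,0,0,0,0,0,0,0,0,0,0,0,0,0,0]'
python3 -c "
from h import *
delta([.5488,.3850,.132],down(-87.9))"
```

```text
time: 3.77
eef_pos: [0.555, 0.2603, 0.1345]
tcp_rot: [1.0, 0.019, 0.002, -0.0]
contact_force: [0.5, -1.3, 5.5]
opening: 0.156
finger_force: 41.0
contact_force: [-0.1, -0.9, 6.6]
opening: 0.154
finger_force: 41.2
time: 4.6
eef_pos: [0.5525, 0.3281, 0.1345]
tcp_rot: [1.0, 0.019, 0.002, 0.0]
contact_force: [-0.6, -2.0, 6.2]
opening: 0.152
finger_force: 41.3
time: 5.02
eef_pos: [0.551, 0.3681, 0.1341]
tcp_rot: [0.999, 0.022, -0.004, 0.024]
contact_force: [-4.1, -69.4, 24.7]
opening: 0.155
finger_force: 62.3
time: 5.27
eef_pos: [0.5511, 0.3679, 0.1341]
tcp_rot: [1.0, 0.02, -0.004, 0.021]
contact_force: [-5.3, -54.8, 21.5]
opening: 0.156
finger_force: 56.8
t 5.3 shift [-0.015  0.114 -0.014] turn [ 0.026 -0.005 -0.002] F [ -5.3 -54.8  21.5] op 0.156 ff 56.8
```

```bash

python3 -m handwheel '[0,-0.1,0,0,0,0,0,0,0,0,0,0,0,0,0,0,0,0]' - 20
python3 -m handwheel '[0,0,0,0,0,0,0,0,0,0,0,0,0,0,0,0,0,0]' 0.6 >/dev/null
python3 -m handwheel '[0,0,0.2,0,0,0,0,0,0.25,0,0,0,0,0,0.25,0,0,0,0,0,0.25,0,0,0,0,-0.2,0,0,0,0.075]' >/dev/null
python3 -m handwheel '[0,-0.2,0,0,0,0.075,0,-0.2,0,0,0,0.075,0,-0.2,0,0,0,0.075,0,-0.2,0,0,0,0.075,0,-0.2,0,0,0,0.075]' >/dev/null
python3 -m handwheel '[0,-0.2,0,0,0,0.075,0,-0.2,0,0,0,0.075,0,-0.2,0,0,0,0.075,0,-0.2,0,0,0,0.075,0,-0.2,0,0,0,0.075]' >/dev/null
python3 -m handwheel '[0,-0.2,0,0,0,0.075,0,-0.2,0,0,0,0.075,0,-0.2,0,0,0,0,0,-0.2,0,0,0,0,0,0,0,0,0,0]'
python3 - <<'E'
from h import *
im,P=cloud('top'); np.savez('top1.npz',im=im,P=P); cv2.imwrite('pics/top1.png',cv2.resize(im[130:300],None,fx=1.5625,fy=1.5625)); 
p,r=rect(P,(.5,.6,.3,.45),.125,.15);print('grip',r)
p,r=rect(P,(.4,.47,.17,.27),.120,.14);print('fader',r)
p,r=rect(P,(.49,.59,-.1,-.03),.122,.137);print('handle top',r)
delta([.537,-.0665,.106],down(0))
E
```

```text
time: 5.52
eef_pos: [0.551, 0.3671, 0.1343]
tcp_rot: [1.0, 0.018, 0.001, 0.003]
contact_force: [1.4, -12.5, 8.2]
opening: 0.153
finger_force: 42.6
time: 7.43
eef_pos: [0.5491, -0.0825, 0.2742]
tcp_rot: [0.709, 0.705, -0.001, 0.0]
contact_force: [-0.9, 0.1, -0.3]
opening: 0.599
finger_force: 0.0
grip ((548.8795166015625, 367.11199951171875), (42.5871696472168, 15.30802059173584), 3.1951184272766113)
fader ((440.5090637207031, 218.88809204101562), (25.80891990661621, 14.816232681274414), 2.274343490600586)
handle top ((0.0, 0.0), (0.0, 0.0), 0.0)
t 7.5 shift [-0.081  0.093 -1.121] turn [-0.    -0.     0.003] F [-0.7  1.  -0.2] op 0.597 ff 0.0
```

View pics/top1.png

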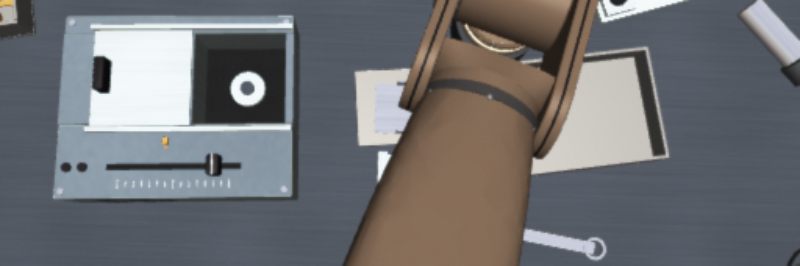

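Hatch is fully open: plate at cols 90–190, dark mouth at 193–285 with the workpiece at (248,88). Next I'll grip the scoop.

```bash

python3 -m handwheel '[-0.04,0.046,-0.05,0,0,0,-0.041,0.047,-0.25,0,0,0,0,0,-0.25,0,0,0,0,0,-0.25,0,0,0,0,0,-0.2,0,0,0]' >/dev/null
python3 -m handwheel '[0,0,-0.121,0,0,0,0,0,0,0,0,0,0,0,0,0,0,0]' >/dev/null
python3 -m handwheel '[0,0,0,0,0,0,0,0,0,0,0,0,0,0,0,0,0,0,0,0,0,0,0,0,0,0,0,0,0,0]' 0 80
python3 -m handwheel '[0,0,0,0,0,0,0,0,0,0,0,0,0,0,0,0,0,0,0,0,0,0,0,0,0,0,0,0,0,0]'
python3 - <<'E'
from h import *
c=imaging.get_calibration('wrist');print({k:np.round(v,3).tolist() for k,v in c.items()})
im,P=cloud('wrist'); cv2.imwrite('pics/w1.png',im)
E
```

```text
time: 8.57
eef_pos: [0.5386, -0.0654, 0.1089]
tcp_rot: [0.708, 0.706, 0.001, 0.002]
contact_force: [0.6, 0.5, 6.8]
opening: 0.179
finger_force: 78.8
time: 8.98
eef_pos: [0.5386, -0.0654, 0.1088]
tcp_rot: [0.708, 0.706, 0.001, 0.002]
contact_force: [0.1, 0.3, 6.8]
opening: 0.181
finger_force: 78.8
{'fovy': 65.706, 'cx': 253.727, 'cy': 191.561, 'R': [[1.0, -0.002, 0.003], [-0.003, -0.955, 0.297], [0.003, -0.297, -0.955]], 't': [-0.54, -0.056, 0.225]}
```

View pics/w1.png

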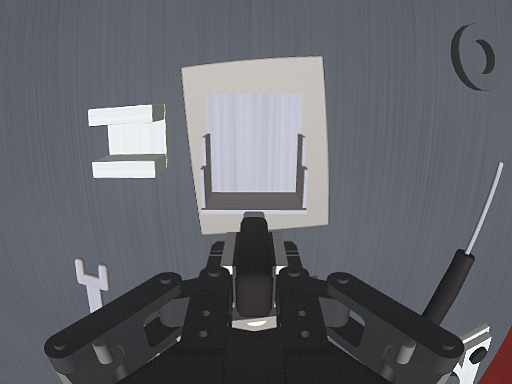

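The wrist view shows the handle gripped (255,260) and the empty pan (205–300, 95–210) on the mat. Refining the tray pose and the lowering target.

```bash
python3 -m handwheel '[0,0,0.1,0,0,0,0,0,0.2,0,0,0,0,0,0.2,0,0,0,0,0,0.2,0,0,0,0,0,0,0,0,0]'
cat >> h.py <<'E'
TA=[None]
def tray():
    d=np.load('top0.npz');P=d['P']
    p,r=rect(P,(.40,.68,-.42,-.12),.046,.055)
    c=np.array(r[0])/1000;th=np.radians(8.5)
    for _ in range(6):
        e=np.array([np.sin(th),-np.cos(th)]);n=np.array([np.cos(th),np.sin(th)])
        q=p[:,:2]-c;x=q@e;y=q@n; k=(abs(x)<.1)
        a=k&(y>.06)&(y<.095);b=k&(y<-.06)&(y>-.095)
        fa=np.polyfit(x[a],y[a],1);fb=np.polyfit(x[b],y[b],1)
        k2=abs(y)<.06; f=k2&(x>.09)&(x<.13);g=k2&(x<-.09)&(x>-.13)
        gx=(np.median(x[f])+np.median(x[g]))/2
        th+=(fa[0]+fb[0])/2; c=c+n*(fa[1]+fb[1])/2+e*gx
    return c,th,fa[1]-fb[1],np.median(x[f])-np.median(x[g]),(fa[0]-fb[0])
E
python3 - <<'E'
from h import *
c,th,w,l,dd=tray();print(c,np.degrees(th),w,l,dd)
d=np.load('top0.npz');e=np.array([np.sin(th),-np.cos(th)]);n=np.array([np.cos(th),np.sin(th)])
for q,_ in pucks(d['im'],d['P'],(.42,.65,-.38,-.14)):
    v=np.array(q[:2])-c;print((v@e).round(4),(v@n).round(4))
im,P=cloud('top');
E
```

```text
time: 9.45
eef_pos: [0.5402, -0.066, 0.2185]
tcp_rot: [0.708, 0.706, 0.003, 0.005]
contact_force: [1.7, 0.1, 0.3]
opening: 0.177
finger_force: 78.6
[ 0.53498158 -0.26488004] 8.522084824283986 0.15387596229789874 0.21825754506434683 -0.0005355585820527196
-0.0786 0.0559
-0.0853 0.0163
-0.045 0.0041
-0.0816 -0.0226
-0.0505 -0.0357
-0.0872 -0.0553
```

```bash

python3 -m handwheel '[-0.005,-0.22,0,0,0,0.012,-0.005,-0.22,0,0,0,0.012,-0.005,-0.22,0,0,0,0.012,-0.005,-0.22,0,0,0,0.012,-0.005,-0.22,0,0,0,0.012]' >/dev/null
python3 -m handwheel '[-0.005,-0.22,0,0,0,0.012,-0.005,-0.22,0,0,0,0.012,-0.005,-0.22,0,0,0,0.012,0,0,-0.2,0,0,0,0,0,-0.2,0,0,0]' >/dev/null
python3 -m handwheel '[0,0,-0.1,0,0,0,0,0,-0.1,0,0,0,0,0,0,0,0,0,0,0,0,0,0,0]'
cat >> h.py <<'E'
C,TH,*_=tray()
E_=np.array([np.sin(TH),-np.cos(TH),0]);N_=np.array([np.cos(TH),np.sin(TH),0])
LIPX,LIPZ=.0834,.105   # lip ahead of / below TCP
def lipgoal(x,y,z,tilt=0,dx=0):
    "tray-frame lip pose, tilt deg lip-up +; prints units"
    Rt=Ro.from_rotvec(N_*np.radians(tilt)); R=Rt*down(np.degrees(TH))
    lip=np.array([*C,0])+E_*x+N_*y+np.array([0,0,z])
    delta(lip-Rt.apply(-E_*LIPX-np.array([0,0,LIPZ])),R)
def lipnow():
    s=ctrl.get_state(); R=Ro.from_quat(s['tcp_rot'])*down(np.degrees(TH)).inv()
    v=s['eef_pos']+R.apply(-E_*LIPX-np.array([0,0,LIPZ]))-np.array([*C,0])
    print('lip tray',(v@E_).round(4),(v@N_).round(4),v[2].round(4),'rot deg',np.degrees(R.as_rotvec()@np.array([N_,E_,[0,0,1]]).T).round(1))
E
python3 - <<'E'
from h import *
lipnow(); lipgoal(-.02,-.011,.0035,-1.5)
im,P=cloud('wrist'); cv2.imwrite('pics/w2.png',im)
E
```

```text
time: 10.67
eef_pos: [0.5293, -0.3276, 0.1182]
tcp_rot: [0.653, 0.758, 0.0, -0.003]
contact_force: [-0.8, -0.4, -1.6]
opening: 0.175
finger_force: 78.2
lip tray -0.0227 -0.0153 0.0136 rot deg [ 0.3 -0.2 -0. ]
t 10.7 shift [ 0.025  0.008 -0.05 ] turn [-0.019 -0.005  0.   ] F [-0.8 -0.4 -1.6] op 0.175 ff 78.2
```

View pics/w2.png

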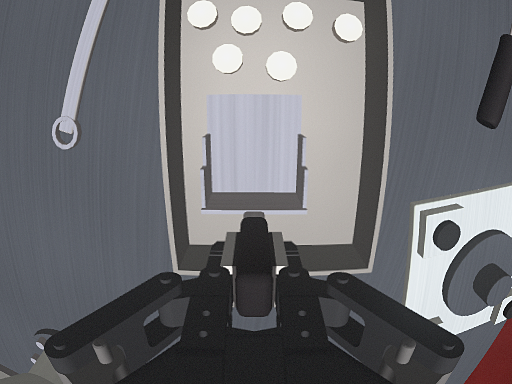

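Wrist view: pan (205–302, 95–210) is inside the tray and aligned with it. The pucks lie ahead of it at (202,14), (246,20), (297,16), (348,27), (228,58), (281,66). I'll lower and push the middle pass.

```bash

python3 -m handwheel '[0.012,0.004,0,-0.019,-0.005,0,0.013,0.004,-0.03,0,0,0,0,0,-0.023,0,0,0,0,0,0,0,0,0]'
python3 -m handwheel '[-0.0045,0.03,0,0,0,0,-0.0045,0.03,0,0,0,0,-0.0045,0.03,0,0,0,0,-0.0045,0.03,0,0,0,0,-0.0045,0.03,0,0,0,0]' >/dev/null
python3 -m handwheel '[-0.0045,0.03,0,0,0,0,-0.0045,0.03,0,0,0,0,-0.0045,0.03,0,0,0,0,-0.0045,0.03,0,0,0,0,-0.0045,0.03,0,0,0,0]'
python3 -m handwheel '[-0.0045,0.03,0,0,0,0,-0.0045,0.03,0,0,0,0,-0.0045,0.03,0,0,0,0,-0.0045,0.03,0,0,0,0,-0.0045,0.03,0,0,0,0]'
python3 - <<'E'
from h import *
lipnow(); lipgoal(-.1065,-.011,.0035,-1.5)
im,P=cloud('wrist'); cv2.imwrite('pics/w3.png',im)
E
```

```text
time: 11.05
eef_pos: [0.5346, -0.3274, 0.1133]
tcp_rot: [0.652, 0.758, -0.009, 0.012]
contact_force: [-0.5, 0.8, -2.2]
opening: 0.174
finger_force: 78.4
time: 11.88
eef_pos: [0.5279, -0.2823, 0.1135]
tcp_rot: [0.653, 0.758, -0.009, 0.013]
contact_force: [-0.6, -0.5, -2.0]
opening: 0.177
finger_force: 78.4
time: 12.3
eef_pos: [0.5245, -0.2598, 0.1135]
tcp_rot: [0.653, 0.758, -0.009, 0.013]
contact_force: [-0.4, -0.4, -2.9]
opening: 0.175
finger_force: 78.4
lip tray -0.0867 -0.0092 0.006 rot deg [-1.8  0.2 -0. ]
t 12.3 shift [-0.028  0.126 -0.019] turn [0.003 0.003 0.   ] F [-0.4 -0.4 -2.9] op 0.175 ff 78.4
```

View pics/w3.png

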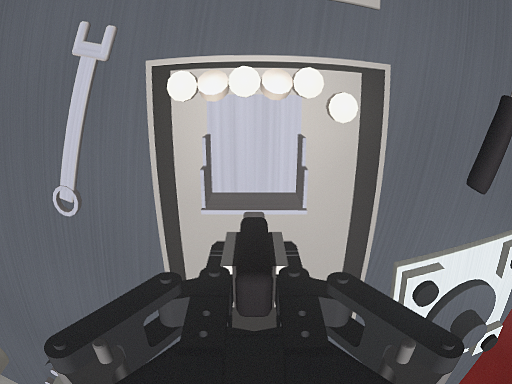

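The first push was slightly high: five pucks now line the wall in a row at cols 182–308 and one is at (343,107). Backing off and pressing the lip onto the floor.

```bash

python3 -m handwheel '[0.01,-0.07,0,0,0,0,0.01,-0.07,0,0,0,0,0,0,-0.01,0,0,0,0,0,-0.007,0,0,0,0,0,0,0,0,0]'
python3 -m handwheel '[0,0,-0.005,0,0,0,0,0,0,0,0,0]'
python3 -m handwheel '[0,0,-0.005,0,0,0,0,0,0,0,0,0]'
python3 -c "
from h import *
lipnow()
im,P=cloud('wrist'); cv2.imwrite('pics/w4.png',cv2.resize(im[40:220,130:410],None,fx=2,fy=2))"
```

```text
time: 12.77
eef_pos: [0.5278, -0.2822, 0.1113]
tcp_rot: [0.653, 0.757, -0.009, 0.013]
contact_force: [-0.7, -0.6, -0.3]
opening: 0.177
finger_force: 78.6
time: 12.93
eef_pos: [0.528, -0.2819, 0.1112]
tcp_rot: [0.652, 0.758, -0.009, 0.014]
contact_force: [0.3, -1.0, 2.3]
opening: 0.179
finger_force: 79.0
time: 13.1
eef_pos: [0.5282, -0.2819, 0.111]
tcp_rot: [0.652, 0.758, -0.009, 0.014]
contact_force: [0.5, -2.4, 4.4]
opening: 0.178
finger_force: 79.5
lip tray -0.0641 -0.0088 0.0033 rot deg [-1.9  0.2  0. ]
```

View pics/w4.png

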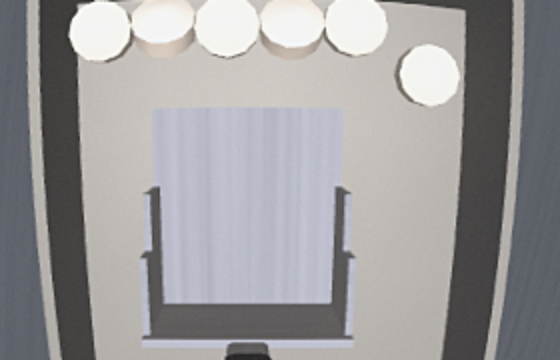

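```bash

python3 -m handwheel '[0,0,0.02,0,0,0,0.054,0.008,0,0,0,0,0.054,0.008,0,0,0,0,0,0,-0.02,0,0,0,0,0,0,0,0,0]'
python3 -c "
from h import *
lipnow()"
python3 -m handwheel '[-0.0042,0.028,0,0,0,0,-0.0042,0.028,0,0,0,0,-0.0042,0.028,0,0,0,0,-0.0042,0.028,0,0,0,0,-0.0042,0.028,0,0,0,0]'
python3 -m handwheel '[-0.0042,0.028,0,0,0,0,-0.0042,0.028,0,0,0,0,-0.0042,0.028,0,0,0,0,0,0,0,0,0,0]'
python3 -c "
from h import *
lipnow(); lipgoal(-.1065,.0075,.0035,-1.5)
im,P=cloud('wrist'); cv2.imwrite('pics/w5.png',cv2.resize(im[40:220,130:410],None,fx=2,fy=2))"
```

```text
time: 13.57
eef_pos: [0.5457, -0.2789, 0.1106]
tcp_rot: [0.653, 0.757, -0.008, 0.014]
contact_force: [2.3, 0.1, 3.5]
opening: 0.176
finger_force: 79.0
lip tray -0.0646 0.0092 0.003 rot deg [-1.8  0.4 -0. ]
time: 13.98
eef_pos: [0.5414, -0.2584, 0.1108]
tcp_rot: [0.652, 0.758, -0.009, 0.015]
contact_force: [1.4, -3.1, 4.8]
opening: 0.181
finger_force: 79.3
time: 14.32
eef_pos: [0.5395, -0.2452, 0.1108]
tcp_rot: [0.652, 0.758, -0.009, 0.014]
contact_force: [2.1, -3.3, 4.9]
opening: 0.177
finger_force: 79.4
lip tray -0.0987 0.0079 0.0031 rot deg [-1.9  0.3  0. ]
t 14.3 shift [-0.006  0.047 -0.001] turn [ 0.004  0.004 -0.   ] F [ 2.1 -3.3  4.9] op 0.177 ff 79.4
```

View pics/w5.png

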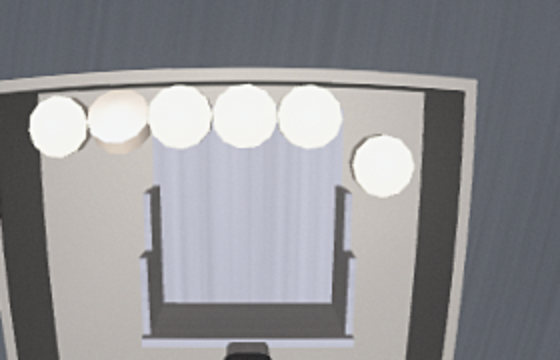

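```bash

python3 -m handwheel '[-0.003,0.024,0,0,0,0,-0.003,0.024,0,0,0,0,0,0,0,0,0,0]'
python3 -c "
from h import *
lipnow(); lipgoal(-.105,.008,.024,12);lipgoal(-.103,.008,.046,26)"
```

```text
time: 14.62
eef_pos: [0.5386, -0.2382, 0.1108]
tcp_rot: [0.652, 0.758, -0.009, 0.014]
contact_force: [1.9, -3.1, 5.5]
opening: 0.172
finger_force: 79.4
lip tray -0.1057 0.008 0.0031 rot deg [-1.9  0.3  0. ]
t 14.6 shift [ 0.027 -0.159 -0.009] turn [0.152 0.026 0.   ] F [ 1.9 -3.1  5.5] op 0.172 ff 79.4
t 14.6 shift [ 0.047 -0.288 -0.046] turn [0.306 0.049 0.   ] F [ 1.9 -3.1  5.5] op 0.172 ff 79.4
```

```bash

python3 -m handwheel '[0.005,-0.032,-0.001,0.03,0.005,0,0.005,-0.032,-0.001,0.03,0.005,0,0.006,-0.032,-0.002,0.03,0.005,0,0.006,-0.032,-0.002,0.03,0.005,0,0.005,-0.031,-0.003,0.032,0.005,0]'
python3 -m handwheel '[0.004,-0.026,-0.006,0.03,0.005,0,0.004,-0.026,-0.007,0.03,0.005,0,0.004,-0.026,-0.008,0.03,0.005,0,0.004,-0.026,-0.008,0.03,0.005,0,0.004,-0.025,-0.008,0.034,0.003,0]'
python3 -m handwheel '[0,0,0,0,0,0,0,0,0,0,0,0,0,0,0,0,0,0,0,0,0,0,0,0]'
python3 -c "
from h import *
lipnow()
im,P=cloud('wrist'); cv2.imwrite('pics/w6.png',cv2.resize(im[0:220,100:410],None,fx=2,fy=2))"
```

```text
time: 15.03
eef_pos: [0.5408, -0.2603, 0.1062]
tcp_rot: [0.649, 0.753, 0.07, -0.083]
contact_force: [0.8, -0.5, -2.9]
opening: 0.179
finger_force: 78.2
time: 15.45
eef_pos: [0.5436, -0.2793, 0.1002]
tcp_rot: [0.635, 0.738, 0.148, -0.175]
contact_force: [-0.1, -1.4, -3.0]
opening: 0.175
finger_force: 78.3
time: 15.78
eef_pos: [0.5446, -0.28, 0.1022]
tcp_rot: [0.635, 0.738, 0.147, -0.172]
contact_force: [-0.1, -0.4, -3.3]
opening: 0.18
finger_force: 78.3
lip tray -0.1047 0.0071 0.0447 rot deg [26.1 -0.1  0. ]
```

View pics/w6.png

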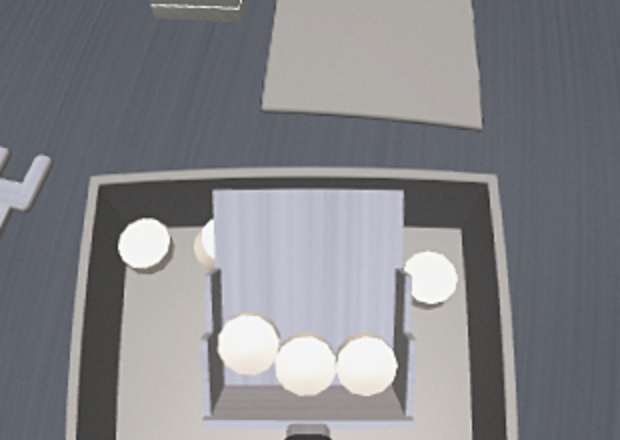

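Three pucks sit against the back of the pan; three remain in the tray, at (145,243), partly hidden at (210,245), and (430,278). Lifting and carrying.

```bash

python3 -m handwheel '[0,0,0.08,0,0,0,0,0,0.16,0,0,0,0,0,0.2,0,0,0,0,0,0.2,0,0,0,0,0,0.2,0,0,0]' >/dev/null
python3 -m handwheel '[0,0,0.2,0,0,0,0,0,0.1,0,0,0,0,0,0,0,0,0]'
cat >> h.py <<'E'
M=np.array([.5557,.197])
def lipw(dx,dy,z,yaw=2.1,tilt=0):
    "lip goal relative to mouth in machine frame dx,dy; tilt + is lip up"
    a=np.radians(yaw); n=np.array([np.cos(a),np.sin(a),0]); f=np.array([-np.sin(a),np.cos(a),0])
    b=np.radians(2.1); n2=np.array([np.cos(b),np.sin(b)]);f2=np.array([-np.sin(b),np.cos(b)])
    Rt=Ro.from_rotvec(n*np.radians(tilt)); R=Rt*down(yaw)
    lip=np.array([*(M+n2*dx+f2*dy),z])
    delta(lip-Rt.apply(f*LIPX-np.array([0,0,LIPZ])),R)
E
python3 -c "
from h import *
lipw(0,-.01,.225,2.1,26);lipw(0,-.01,.15,2.1,-10);lipw(0,-.01,.09,2.1,-55)"
```

```text
time: 16.5
eef_pos: [0.5464, -0.2821, 0.2798]
tcp_rot: [0.636, 0.739, 0.147, -0.166]
contact_force: [-0.4, -0.6, -1.8]
opening: 0.177
finger_force: 78.5
t 16.5 shift [0.094 2.321 0.02 ] turn [ 0.003  0.005 -0.072] F [-0.4 -0.6 -1.8] op 0.177 ff 78.5
t 16.5 shift [ 0.08   2.701 -0.079] turn [-0.395 -0.033 -0.071] F [-0.4 -0.6 -1.8] op 0.177 ff 78.5
t 16.5 shift [ 0.055  3.381 -0.408] turn [-0.893 -0.08  -0.062] F [-0.4 -0.6 -1.8] op 0.177 ff 78.5
```

```bash

python3 -m handwheel '[0.006,0.06,0,0,0,-0.005,0.006,0.12,0,0,0,-0.005,0.006,0.16,0,0,0,-0.005,0.006,0.16,0,0,0,-0.005,0.006,0.16,0,0,0,-0.005]' >/dev/null
python3 -m handwheel '[0.006,0.16,0,0,0,-0.005,0.006,0.16,0,0,0,-0.005,0.006,0.16,0,0,0,-0.005,0.006,0.16,0,0,0,-0.005,0.006,0.16,0,0,0,-0.005]' >/dev/null
python3 -m handwheel '[0.006,0.16,0,0,0,-0.005,0.006,0.16,0,0,0,-0.005,0.006,0.16,0,0,0,-0.005,0.006,0.16,0,0,0,-0.002,0.006,0.16,0,0,0,0]' >/dev/null
python3 -m handwheel '[0.004,0.06,0,0,0,0,0,0,0,0,0,0,0,0,0,0,0,0]'
python3 -c "
from h import *
lipw(0,-.01,.15,2.1,-10);lipw(0,-.01,.09,2.1,-55)"
```

```text
time: 18.0
eef_pos: [0.5579, 0.0672, 0.2714]
tcp_rot: [0.674, 0.704, 0.155, -0.165]
contact_force: [0.5, 0.1, -2.5]
opening: 0.178
finger_force: 78.2
t 18.0 shift [ 0.003  0.373 -0.024] turn [-0.401 -0.019 -0.004] F [ 0.5  0.1 -2.5] op 0.178 ff 78.2
t 18.0 shift [-0.021  1.053 -0.352] turn [-0.9   -0.039 -0.003] F [ 0.5  0.1 -2.5] op 0.178 ff 78.2
```

```bash

python3 -m handwheel '[0,0.062,-0.004,-0.067,-0.003,0,0,0.062,-0.004,-0.067,-0.003,0,0,0.062,-0.004,-0.067,-0.003,0,0.001,0.062,-0.004,-0.067,-0.003,0,0.001,0.062,-0.004,-0.067,-0.003,0]' >/dev/null
python3 -m handwheel '[0.001,0.062,-0.004,-0.067,-0.003,0]' >/dev/null
python3 -m handwheel '[-0.003,0.085,-0.041,-0.0624,-0.0025,0,-0.003,0.085,-0.041,-0.0624,-0.0025,0,-0.003,0.085,-0.041,-0.0624,-0.0025,0,-0.003,0.085,-0.041,-0.0624,-0.0025,0,-0.003,0.085,-0.041,-0.0624,-0.0025,0]'
python3 -m handwheel '[-0.003,0.085,-0.041,-0.0624,-0.0025,0,-0.003,0.085,-0.041,-0.0624,-0.0025,0,-0.003,0.085,-0.041,-0.0624,-0.0025,0,0,0,0,0,0,0,0,0,0,0,0,0]'
python3 -c "
from h import *
lipw(0,-.01,.09,2.1,-55)
im,P=cloud('wrist'); cv2.imwrite('pics/w7.png',im)
im,P=cloud('scene'); cv2.imwrite('pics/s7.png',im)"
```

```text
time: 18.92
eef_pos: [0.5573, 0.1861, 0.2385]
tcp_rot: [0.654, 0.682, -0.228, 0.237]
contact_force: [0.7, 0.6, -2.4]
opening: 0.177
finger_force: 78.4
time: 19.33
eef_pos: [0.5554, 0.2244, 0.2177]
tcp_rot: [0.612, 0.642, -0.322, 0.331]
contact_force: [0.8, -0.4, -2.5]
opening: 0.177
finger_force: 78.5
t 19.3 shift [-0.005  0.005  0.006] turn [ 0.001 -0.005 -0.004] F [ 0.8 -0.4 -2.5] op 0.177 ff 78.5
```

View pics/s7.png

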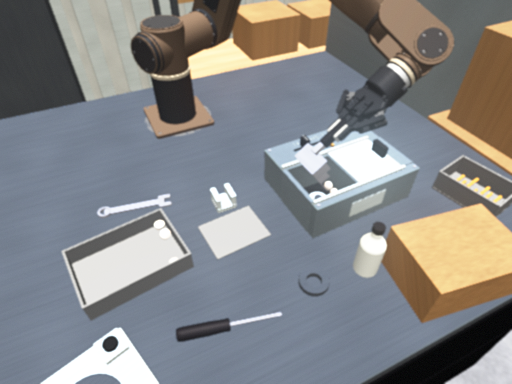

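The pour worked: pieces lie in the tub near (328,185) and nothing is spilled. Returning to the tray.

```bash

python3 -m handwheel '[0.003,-0.085,0.041,0.0624,0.0025,0,0.003,-0.085,0.041,0.0624,0.0025,0,0.003,-0.085,0.041,0.0624,0.0025,0,0.003,-0.085,0.041,0.0624,0.0025,0,0.003,-0.085,0.041,0.0624,0.0025,0]' >/dev/null
python3 -m handwheel '[0.003,-0.085,0.041,0.0624,0.0025,0,0.003,-0.085,0.041,0.0624,0.0025,0,0.003,-0.085,0.041,0.0624,0.0025,0,0,-0.2,0.02,0.05,0.0025,0,0,-0.2,0.02,0.05,0,0]' >/dev/null
python3 -m handwheel '[0,-0.22,0,0,0,0.012,0,-0.22,0,0,0,0.012,0,-0.22,0,0,0,0.012,0,-0.22,0,0,0,0.012,0,-0.22,0,0,0,0.012]' >/dev/null
python3 -m handwheel '[0,-0.22,0,0,0,0.011,0,-0.22,0,0,0,0,0,-0.22,0,0,0,0,0,-0.22,0,0,0,0,0,0,0,0,0,0]'
python3 - <<'E'
from h import *
lipnow(); lipgoal(-.02,0.0,.12,-1.5)
for n in('top','wrist'):
    im,P=cloud(n)
    print(n)
    for q,a in pucks(im,P,(.42,.65,-.38,-.14)):
        v=np.array(q[:2])-C;print((v@E_[:2]).round(4),(v@N_[:2]).round(4),q[2],a)
cv2.imwrite('pics/w8.png',im)
E
```

```text
time: 21.1
eef_pos: [0.5579, -0.2418, 0.2784]
tcp_rot: [0.653, 0.757, -0.006, 0.011]
contact_force: [-0.6, 0.6, -2.1]
opening: 0.176
finger_force: 78.4
lip tray -0.1001 0.0267 0.1713 rot deg [-1.5  0.3 -0.1]
t 21.1 shift [-0.093 -0.554 -0.342] turn [-0.001  0.003  0.001] F [-0.6  0.6 -2.1] op 0.176 ff 78.4
top
-0.0791 0.0557 0.0202 83
-0.0932 -0.0306 0.0209 73
-0.0928 -0.0634 0.0202 65
wrist
-0.0948 -0.0614 0.021 230
-0.0932 -0.0352 0.0239 65
```

```bash
python3 -c "
from h import *
lipgoal(-.045,-.036,.06,-1.5)
lipgoal(-.045,-.036,.004,-1.5)"
```

```text
t 21.2 shift [-0.358 -0.456 -0.738] turn [-0.004  0.003 -0.001] F [ 0.   0.4 -1.9] op 0.176 ff 78.4
t 21.2 shift [-0.358 -0.456 -1.111] turn [-0.004  0.003 -0.001] F [ 0.   0.4 -1.9] op 0.176 ff 78.4
```

```bash

python3 -m handwheel '[-0.119,-0.152,0,0,0,0,-0.119,-0.152,0,0,0,0,-0.12,-0.152,0,0,0,0,0,0,-0.22,0,0,0,0,0,-0.22,0,0,0]' >/dev/null
python3 -m handwheel '[0,0,-0.22,0,0,0,0,0,-0.22,0,0,0,0,0,-0.16,0,0,0,0,0,-0.05,0,0,0,0,0,0,0,0,0]'
python3 -c "
from h import *
lipnow()"
python3 -m handwheel '[0,0,-0.02,0,0,0,0,0,0,0,0,0]'
python3 -c "
from h import *
lipnow();lipgoal(-.1055,-.036,.0031,-1.5)"
```

```text
time: 22.03
eef_pos: [0.5049, -0.3018, 0.1117]
tcp_rot: [0.65, 0.76, -0.005, 0.007]
contact_force: [-0.9, -0.3, -1.8]
opening: 0.182
finger_force: 78.8
lip tray -0.0496 -0.0356 0.0053 rot deg [-1.   0.1  0.4]
time: 22.2
eef_pos: [0.5068, -0.3034, 0.1116]
tcp_rot: [0.65, 0.76, -0.005, 0.01]
contact_force: [-0.9, -1.0, -2.2]
opening: 0.176
finger_force: 78.7
lip tray -0.0471 -0.0335 0.0048 rot deg [-1.3  0.4  0.4]
t 22.2 shift [-0.074  0.385 -0.009] turn [-0.003  0.003 -0.004] F [-0.9 -1.  -2.2] op 0.176 ff 78.7
```

```bash

python3 -m handwheel '[-0.01,-0.002,-0.012,0,0,-0.004,0,0,0,0,0,0]'
python3 -m handwheel '[0,0,-0.008,0,0,0,0,0,0,0,0,0]'
python3 -c "
from h import *
lipnow();lipgoal(-.1055,-.036,.0031,-1.5)"
```

```text
time: 22.37
eef_pos: [0.5055, -0.3041, 0.1101]
tcp_rot: [0.653, 0.757, -0.005, 0.011]
contact_force: [0.9, -0.9, 1.1]
opening: 0.176
finger_force: 79.3
time: 22.53
eef_pos: [0.5059, -0.3046, 0.1096]
tcp_rot: [0.653, 0.758, -0.005, 0.011]
contact_force: [1.3, -1.6, 5.2]
opening: 0.178
finger_force: 79.9
lip tray -0.0459 -0.0339 0.0027 rot deg [-1.3  0.4 -0. ]
t 22.5 shift [-0.068  0.394  0.004] turn [-0.003  0.004  0.   ] F [ 1.3 -1.6  5.2] op 0.178 ff 79.9
```

```bash

python3 -m handwheel '[-0.0046,0.028,0,0,0,0,-0.0046,0.028,0,0,0,0,-0.0046,0.028,0,0,0,0,-0.0046,0.028,0,0,0,0,-0.0046,0.028,0,0,0,0]'|grep force
python3 -m handwheel '[-0.0046,0.028,0,0,0,0,-0.0046,0.028,0,0,0,0,-0.0046,0.028,0,0,0,0,-0.0046,0.028,0,0,0,0,-0.0046,0.028,0,0,0,0]'|grep force
python3 -m handwheel '[-0.0046,0.028,0,0,0,0,-0.0046,0.028,0,0,0,0,-0.0046,0.028,0,0,0,0,-0.004,0.026,0,0,0,0,0,0,0,0,0,0]'|grep force
python3 -c "
from h import *
lipnow();lipgoal(-.105,-.036,.0235,12);lipgoal(-.103,-.035,.046,26)
im,P=cloud('wrist'); cv2.imwrite('pics/w9.png',cv2.resize(im[40:220,130:410],None,fx=2,fy=2))"
```

```text
contact_force: [1.6, -2.8, 6.8]
finger_force: 79.7
contact_force: [0.7, -5.0, 5.7]
finger_force: 79.7
contact_force: [1.2, -3.7, 6.1]
finger_force: 79.9
lip tray -0.1044 -0.0339 0.0029 rot deg [-1.5  0.5  0. ]
t 23.8 shift [ 0.014 -0.147 -0.007] turn [0.147 0.028 0.   ] F [ 1.2 -3.7  6.1] op 0.174 ff 79.9
t 23.8 shift [ 0.04  -0.275 -0.041] turn [0.301 0.051 0.001] F [ 1.2 -3.7  6.1] op 0.174 ff 79.9
```

View pics/w9.png

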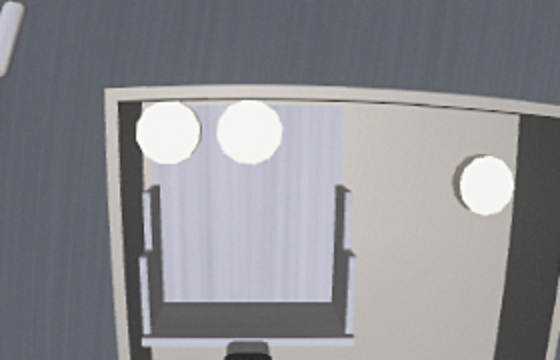

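Both pucks are on the lip at (168,132) and (249,132), the left one a bit over the edge; the third is at (486,185). I'll nudge left and tilt back.

```bash

python3 -m handwheel '[-0.02,-0.003,0,0,0,0,0,0,0,0,0,0]'|grep force
python3 -m handwheel '[0.003,-0.03,-0.001,0.03,0.005,0,0.003,-0.03,-0.001,0.03,0.005,0,0.003,-0.03,-0.002,0.03,0.005,0,0.003,-0.03,-0.002,0.03,0.005,0,0.003,-0.028,-0.003,0.03,0.005,0]'|grep force
python3 -m handwheel '[0.004,-0.026,-0.006,0.03,0.005,0,0.004,-0.026,-0.007,0.03,0.005,0,0.004,-0.026,-0.007,0.03,0.005,0,0.004,-0.026,-0.007,0.03,0.005,0,0.004,-0.025,-0.007,0.034,0.003,0]'|grep force
python3 -m handwheel '[0,0,0,0,0,0,0,0,0,0,0,0,0,0,0,0,0,0,0,0,0,0,0,0]'|grep force
cat >> h.py <<'E'
def inpan():
    im,P=cloud('wrist'); s=ctrl.get_state(); R=Ro.from_quat(s['tcp_rot'])
    Q=R.inv().apply((P.reshape(-1,3)-s['eef_pos'])).reshape(P.shape) # tool frame
    # scoop frame: forward from grip, side, height above underside
    y0=R.inv(); 
    h=LIPZ-Q[...,2]
    m=((im.min(-1)>200)&(h>.008)&(h<.04)&(abs(Q[...,0])<.1)&(abs(Q[...,1])<.09)).astype(np.uint8)
    n,l,st,c=cv2.connectedComponentsWithStats(m)
    for i in range(1,n):
        if st[i,4]>30: print('pan: fore',np.nanmedian(Q[l==i][:,0]).round(4),'side',np.nanmedian(Q[l==i][:,1]).round(4),'h',np.nanmedian(h[l==i]).round(4),st[i,4],c[i].round())
    return im
E
python3 -c "
from h import *
lipnow();inpan()"
```

```text
contact_force: [3.4, -3.0, 5.1]
finger_force: 79.8
contact_force: [6.0, 0.6, -4.3]
finger_force: 78.5
contact_force: [4.8, 3.2, -3.8]
finger_force: 78.5
contact_force: [5.4, 0.0, -4.9]
finger_force: 78.8
lip tray -0.1052 -0.0383 0.0428 rot deg [26.5  0.3 -0.1]
pan: fore 0.0203 side -0.0082 h 0.0186 1375 [241. 181.]
```

```bash

python3 -m handwheel '[0.02,0.003,0.08,0,0,0,0,0,0.16,0,0,0,0,0,0.2,0,0,0,0,0,0.2,0,0,0,0,0,0.2,0,0,0]' >/dev/null
python3 -m handwheel '[0,0,0.2,0,0,0,0,0,0.1,0,0,0,0,0,0,0,0,0]'
python3 -c "
from h import *
inpan()
lipw(0,-.01,.225,2.1,26)"
```

```text
time: 25.88
eef_pos: [0.5011, -0.2873, 0.2758]
tcp_rot: [0.635, 0.738, 0.15, -0.17]
contact_force: [0.6, -0.4, -1.8]
opening: 0.179
finger_force: 79.2
pan: fore 0.0421 side -0.0331 h 0.0301 45 [204. 153.]
pan: fore 0.0427 side 0.0362 h 0.0302 37 [304. 153.]
pan: fore 0.0209 side -0.0088 h 0.0217 1397 [240. 181.]
t 25.9 shift [0.401 2.352 0.068] turn [-0.004  0.001 -0.072] F [-0.2 -0.6 -3.2] op 0.176 ff 79.2
```

```bash

python3 -m handwheel '[0.01,0.06,0,0,0,-0.005,0.02,0.12,0.004,0,0,-0.005,0.027,0.16,0.005,0,0,-0.005,0.027,0.16,0.005,0,0,-0.005,0.027,0.16,0.005,0,0,-0.005]' >/dev/null
python3 -m handwheel '[0.027,0.16,0.005,0,0,-0.005,0.027,0.16,0.005,0,0,-0.005,0.027,0.16,0.005,0,0,-0.005,0.027,0.16,0.005,0,0,-0.005,0.027,0.16,0.005,0,0,-0.005]' >/dev/null
python3 -m handwheel '[0.027,0.16,0.005,0,0,-0.005,0.027,0.16,0.005,0,0,-0.005,0.027,0.16,0.005,0,0,-0.005,0.027,0.16,0.005,0,0,-0.002,0.027,0.16,0.005,0,0,0]' >/dev/null
python3 -m handwheel '[0.01,0.06,0,0,0,0,0.005,0.03,0,0,0,0,0,0,0,0,0,0,0,0,0,0,0,0]'
python3 -c "
from h import *
lipw(0,-.01,.15,2.1,-10);lipw(0,-.01,.09,2.1,-55)"
```

```text
time: 27.52
eef_pos: [0.5588, 0.0659, 0.28]
tcp_rot: [0.673, 0.703, 0.158, -0.167]
contact_force: [-0.5, -0.0, -2.0]
opening: 0.173
finger_force: 78.9
t 27.5 shift [-0.002  0.382 -0.081] turn [-0.406 -0.018 -0.004] F [-0.5 -0.  -2. ] op 0.173 ff 78.9
t 27.5 shift [-0.027  1.062 -0.409] turn [-0.906 -0.038 -0.002] F [-0.5 -0.  -2. ] op 0.173 ff 78.9
```

Pour, check the pan, then return as before.

```bash

python3 -m handwheel '[0,0.063,-0.013,-0.067,-0.003,0,0,0.063,-0.013,-0.067,-0.003,0,0,0.063,-0.013,-0.067,-0.003,0,0,0.063,-0.013,-0.067,-0.003,0,0,0.063,-0.013,-0.067,-0.003,0]' >/dev/null
python3 -m handwheel '[0,0.063,-0.013,-0.067,-0.003,0]' >/dev/null
python3 -m handwheel '[-0.003,0.085,-0.041,-0.0624,-0.0025,0,-0.003,0.085,-0.041,-0.0624,-0.0025,0,-0.003,0.085,-0.041,-0.0624,-0.0025,0,-0.003,0.085,-0.041,-0.0624,-0.0025,0,-0.003,0.085,-0.041,-0.0624,-0.0025,0]' >/dev/null
python3 -m handwheel '[-0.003,0.085,-0.041,-0.0624,-0.0025,0,-0.003,0.085,-0.041,-0.0624,-0.0025,0,-0.003,0.085,-0.041,-0.0624,-0.0025,0,0,0,0,0,0,0,0,0,0,0,0,0]'
python3 -c "
from h import *
lipw(0,-.01,.09,2.1,-55); inpan()"
python3 -m handwheel '[0.003,-0.085,0.041,0.0624,0.0025,0,0.003,-0.085,0.041,0.0624,0.0025,0,0.003,-0.085,0.041,0.0624,0.0025,0,0.003,-0.085,0.041,0.0624,0.0025,0,0.003,-0.085,0.041,0.0624,0.0025,0]' >/dev/null
python3 -m handwheel '[0.003,-0.085,0.041,0.0624,0.0025,0,0.003,-0.085,0.041,0.0624,0.0025,0,0.003,-0.085,0.041,0.0624,0.0025,0,0,-0.2,0.02,0.05,0.0025,0,0,-0.2,0.02,0.05,0,0]' >/dev/null
python3 -m handwheel '[0,-0.22,0,0,0,0.012,0,-0.22,0,0,0,0.012,0,-0.22,0,0,0,0.012,0,-0.22,0,0,0,0.012,0,-0.22,0,0,0,0.012]' >/dev/null
python3 -m handwheel '[0,-0.22,0,0,0,0.011,0,-0.22,0,0,0,0,0,-0.22,0,0,0,0,0,-0.22,0,0,0,0,0,0,0,0,0,0]'
python3 - <<'E'
from h import *
lipnow()
for n in('top','wrist'):
    im,P=cloud(n)
    print(n)
    for q,a in pucks(im,P,(.42,.65,-.38,-.14)):
        v=np.array(q[:2])-C;print((v@E_[:2]).round(4),(v@N_[:2]).round(4),q[2],a)
    if n=='top':
        for q,a in pucks(im,P,(.48,.63,.12,.27),-.02,.06): print('tub',q,a)
lipgoal(-.03,.036,.06,-1.5)
E
```

```text
time: 28.85
eef_pos: [0.5553, 0.2249, 0.2177]
tcp_rot: [0.614, 0.643, -0.319, 0.329]
contact_force: [-0.0, 0.5, -1.9]
opening: 0.173
finger_force: 79.2
t 28.9 shift [-0.004  0.002  0.006] turn [-0.005 -0.005 -0.004] F [-0.   0.5 -1.9] op 0.173 ff 79.2
pan: fore 0.0785 side -0.0665 h 0.0256 225 [160. 104.]
pan: fore 0.0777 side 0.0679 h 0.0252 232 [351. 106.]
time: 30.57
eef_pos: [0.5578, -0.2415, 0.2782]
tcp_rot: [0.653, 0.757, -0.004, 0.008]
contact_force: [-0.1, -0.5, -1.4]
opening: 0.178
finger_force: 79.2
lip tray -0.1013 0.0267 0.1718 rot deg [-1.   0.3 -0.1]
top
-0.0794 0.0556 0.0203 83
tub [0.5931, 0.2333, 0.0351] 127
tub [0.5485, 0.2048, 0.0278] 393
tub [0.5623, 0.2462, 0.0358] 63
tub [0.5224, 0.2456, 0.0356] 67
wrist
t 30.7 shift [ 0.133 -0.486 -0.736] turn [-0.009  0.002 -0.001] F [-0.5 -0.2 -2.2] op 0.178 ff 79.2
```

```bash

python3 -m handwheel '[0.045,-0.162,0,-0.003,0,0,0.044,-0.162,0,-0.003,0,0,0.044,-0.162,0,-0.003,0,0,0,0,-0.22,0,0,0,0,0,-0.22,0,0,0]' >/dev/null
python3 -m handwheel '[0,0,-0.22,0,0,0,0,0,-0.22,0,0,0,0,0,-0.17,0,0,0,0,0,-0.06,0,0,0,0,0,0,0,0,0]' >/dev/null
python3 -m handwheel '[0,0,-0.01,0,0,0,0,0,0,0,0,0]' |grep contact
python3 -m handwheel '[0,0,-0.01,0,0,0,0,0,0,0,0,0]' |grep contact
python3 -c "
from h import *
lipnow();lipgoal(-.1055,.036,.0029,-1.5)"
```

```text
contact_force: [-0.2, 0.7, -2.9]
contact_force: [-1.3, 1.3, 5.0]
lip tray -0.0321 0.038 0.0013 rot deg [-1.5  0.2  0.4]
t 31.8 shift [-0.088  0.481  0.011] turn [-0.     0.002 -0.004] F [-1.3  1.3  5. ] op 0.178 ff 79.7
```

```bash

python3 -m handwheel '[-0.008,0.028,0,0,0,-0.004,-0.005,0.028,0,0,0,0,-0.005,0.028,0,0,0,0,-0.005,0.028,0,0,0,0,-0.005,0.028,0,0,0,0]'|grep contact
python3 -m handwheel '[-0.005,0.028,0,0,0,0,-0.005,0.028,0,0,0,0,-0.005,0.028,0,0,0,0,-0.005,0.028,0,0,0,0,-0.005,0.028,0,0,0,0]'|grep contact
python3 -m handwheel '[-0.005,0.028,0,0,0,0,-0.005,0.028,0,0,0,0,-0.005,0.028,0,0,0,0,-0.005,0.028,0,0,0,0,-0.005,0.028,0,0,0,0]'|grep contact
python3 -m handwheel '[-0.005,0.028,0,0,0,0,-0.005,0.028,0,0,0,0,0,0,0,0,0,0]'|grep contact
python3 -c "
from h import *
lipnow();inpan()
lipgoal(-.105,.036,.0225,12);lipgoal(-.103,.036,.046,26)"
```

```text
contact_force: [1.0, -3.5, 5.3]
contact_force: [1.3, -3.4, 6.2]
contact_force: [2.7, -3.3, 6.2]
contact_force: [2.5, -2.0, 5.7]
lip tray -0.1039 0.0373 0.0012 rot deg [-1.7  0.3  0. ]
pan: fore 0.0752 side 0.02 h 0.0217 797 [282. 105.]
t 33.4 shift [ 0.017 -0.145 -0.005] turn [0.149 0.026 0.   ] F [ 2.4 -2.3  6.7] op 0.174 ff 80.0
t 33.4 shift [ 0.036 -0.274 -0.032] turn [0.303 0.049 0.001] F [ 2.4 -2.3  6.7] op 0.174 ff 80.0
```

Puck on the lip; tilt back and lift.

```bash

python3 -m handwheel '[0.003,-0.029,-0.001,0.03,0.005,0,0.003,-0.029,-0.001,0.03,0.005,0,0.003,-0.029,-0.001,0.03,0.005,0,0.003,-0.029,-0.001,0.03,0.005,0,0.003,-0.029,-0.001,0.03,0.005,0]'|grep contact
python3 -m handwheel '[0.004,-0.026,-0.005,0.03,0.005,0,0.004,-0.026,-0.005,0.03,0.005,0,0.004,-0.026,-0.005,0.03,0.005,0,0.004,-0.026,-0.006,0.03,0.005,0,0.004,-0.025,-0.006,0.034,0.003,0]'|grep contact
python3 -m handwheel '[0,0,0,0,0,0,0,0,0,0,0,0,0,0,0,0,0,0,0,0,0,0,0,0]'|grep contact
python3 -m handwheel '[0,0,0.08,0,0,0,0,0,0.16,0,0,0,0,0,0.2,0,0,0,0,0,0.2,0,0,0,0,0,0.2,0,0,0]' >/dev/null
python3 -m handwheel '[0,0,0.2,0,0,0,0,0,0.1,0,0,0,0,0,0,0,0,0]'
python3 -c "
from h import *
inpan()
lipw(0,-.01,.225,2.1,26)"
```

```text
contact_force: [1.4, -2.3, -3.4]
contact_force: [0.4, 0.6, -2.7]
contact_force: [0.2, -0.2, -2.4]
time: 35.22
eef_pos: [0.5729, -0.2772, 0.2788]
tcp_rot: [0.635, 0.739, 0.147, -0.168]
contact_force: [1.5, 0.2, -0.8]
opening: 0.177
finger_force: 79.0
pan: fore 0.083 side -0.0086 h 0.0086 31 [240.  96.]
pan: fore 0.0428 side -0.0331 h 0.0313 47 [203. 154.]
pan: fore 0.044 side 0.0363 h 0.0314 38 [304. 152.]
pan: fore 0.0226 side 0.022 h 0.0228 700 [282. 180.]
t 35.3 shift [-0.077  2.286  0.051] turn [-0.     0.001 -0.072] F [ 0.2 -1.  -2.5] op 0.179 ff 79.0
```

```bash

python3 -m handwheel '[-0.003,0.06,0,0,0,-0.005,-0.005,0.12,0.004,0,0,-0.005,-0.005,0.16,0.004,0,0,-0.005,-0.005,0.16,0.004,0,0,-0.005,-0.005,0.16,0.004,0,0,-0.005]' >/dev/null
python3 -m handwheel '[-0.005,0.16,0.004,0,0,-0.005,-0.005,0.16,0.004,0,0,-0.005,-0.005,0.16,0.004,0,0,-0.005,-0.005,0.16,0.004,0,0,-0.005,-0.005,0.16,0.004,0,0,-0.005]' >/dev/null
python3 -m handwheel '[-0.005,0.16,0.004,0,0,-0.005,-0.005,0.16,0.004,0,0,-0.005,-0.005,0.16,0.004,0,0,-0.005,-0.005,0.16,0.004,0,0,-0.002,-0.005,0.14,0.004,0,0,0]' >/dev/null
python3 -m handwheel '[0,0.05,0,0,0,0,0,0,0,0,0,0,0,0,0,0,0,0]' >/dev/null
python3 -m handwheel '[0,0.063,-0.013,-0.067,-0.003,0,0,0.063,-0.013,-0.067,-0.003,0,0,0.063,-0.013,-0.067,-0.003,0,0,0.063,-0.013,-0.067,-0.003,0,0,0.063,-0.013,-0.067,-0.003,0]'
python3 -m handwheel '[0,0.063,-0.013,-0.067,-0.003,0]'
python3 -c "
from h import *
lipw(0,-.01,.15,2.1,-10);lipw(0,-.01,.09,2.1,-55)"
```

```text
time: 37.18
eef_pos: [0.5607, 0.1132, 0.2709]
tcp_rot: [0.692, 0.721, -0.026, 0.026]
contact_force: [-0.2, 0.1, -2.9]
opening: 0.181
finger_force: 78.9
time: 37.27
eef_pos: [0.5607, 0.1228, 0.269]
tcp_rot: [0.69, 0.719, -0.062, 0.063]
contact_force: [0.9, 0.2, -2.9]
opening: 0.176
finger_force: 78.9
t 37.3 shift [-0.015  0.002 -0.007] turn [ 0.002 -0.001 -0.003] F [ 0.9  0.2 -2.9] op 0.176 ff 78.9
t 37.3 shift [-0.04   0.682 -0.336] turn [-0.498 -0.02  -0.002] F [ 0.9  0.2 -2.9] op 0.176 ff 78.9
```

```bash

python3 -m handwheel '[-0.005,0.085,-0.041,-0.0624,-0.0025,0,-0.005,0.085,-0.041,-0.0624,-0.0025,0,-0.005,0.085,-0.041,-0.0624,-0.0025,0,-0.005,0.085,-0.041,-0.0624,-0.0025,0,-0.005,0.085,-0.041,-0.0624,-0.0025,0]' >/dev/null
python3 -m handwheel '[-0.005,0.085,-0.041,-0.0624,-0.0025,0,-0.003,0.085,-0.041,-0.0624,-0.0025,0,-0.003,0.085,-0.041,-0.0624,-0.0025,0,0,0,0,0,0,0,0,0,0,0,0,0]'
python3 -c "
from h import *
lipw(0,-.01,.09,2.1,-55); inpan()"
python3 -m handwheel '[0.003,-0.085,0.041,0.0624,0.0025,0,0.003,-0.085,0.041,0.0624,0.0025,0,0.003,-0.085,0.041,0.0624,0.0025,0,0.003,-0.085,0.041,0.0624,0.0025,0,0.003,-0.085,0.041,0.0624,0.0025,0]' >/dev/null
python3 -m handwheel '[0.003,-0.085,0.041,0.0624,0.0025,0,0.003,-0.085,0.041,0.0624,0.0025,0,0.003,-0.085,0.041,0.0624,0.0025,0,0,-0.2,0.02,0.05,0.0025,0,0,-0.2,0.02,0.05,0,0]' >/dev/null
python3 -m handwheel '[0,-0.2,0,0,0,0,0,-0.2,0,0,0,0,0,-0.2,0,0,0,0,0,-0.2,0,0,0,0,0,0,0,0,0,0]'
python3 - <<'E'
from h import *
im,P=cloud('top')
p,r=rect(P,(.42,.64,-.03,.08),-.002,.0065)
print([ (q) for q in pucks(im,P,(.42,.65,-.38,-.14))])
cv2.imwrite('pics/t10.png',cv2.resize(im[120:270,20:200],None,fx=4,fy=4))
delta([.5380,-.0654,.125],down(-0.2))
E
```

```text
time: 38.1
eef_pos: [0.5545, 0.2254, 0.2166]
tcp_rot: [0.613, 0.642, -0.322, 0.33]
contact_force: [-0.6, -0.5, -1.9]
opening: 0.175
finger_force: 79.0
t 38.1 shift [ 0.001 -0.002  0.013] turn [-0.001 -0.006 -0.003] F [-0.6 -0.5 -1.9] op 0.175 ff 79.0
pan: fore 0.0778 side -0.0655 h 0.0262 225 [161. 105.]
pan: fore 0.0759 side 0.069 h 0.0256 221 [352. 108.]
time: 39.4
eef_pos: [0.5581, -0.0631, 0.2774]
tcp_rot: [0.694, 0.72, -0.006, 0.009]
contact_force: [-0.6, 0.2, -1.9]
opening: 0.176
finger_force: 78.9
[]
t 39.5 shift [-0.134 -0.031 -1.014] turn [ 0.011  0.003 -0.026] F [ 0.2  0.5 -2.1] op 0.176 ff 78.9
```

View pics/t10.png

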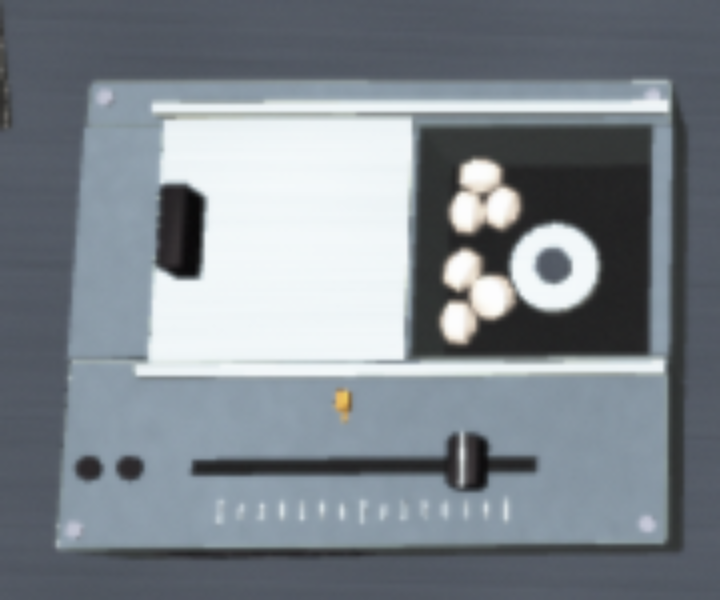

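All six pucks lie in the tub (440–520, 160–345), the tray is empty, and the hatch is clear. Parking the scoop on the mat.

```bash

python3 -m handwheel '[-0.067,-0.015,0,0.006,0.002,-0.013,-0.067,-0.016,0,0.005,0.001,-0.013,0,0,-0.22,0,0,0,0,0,-0.22,0,0,0,0,0,-0.22,0,0,0]' >/dev/null
python3 -m handwheel '[0,0,-0.22,0,0,0,0,0,-0.12,0,0,0,0,0,0,0,0,0,0,0,0,0,0,0]'
python3 -c "
from h import *
delta([.5380,-.0654,.109],down(-0.2))"
```

```text
time: 40.2
eef_pos: [0.5373, -0.0602, 0.1247]
tcp_rot: [0.706, 0.708, -0.001, -0.003]
contact_force: [0.6, -0.1, -1.6]
opening: 0.178
finger_force: 78.8
t 40.2 shift [ 0.005 -0.034 -0.105] turn [-0.001 -0.004 -0.004] F [ 0.6 -0.1 -1.6] op 0.178 ff 78.8
```

```bash

python3 -m handwheel '[0.005,-0.03,-0.04,0,0,0,0,0,-0.04,0,0,0,0,0,-0.01,0,0,0,0,0,0,0,0,0]'|grep -E 'eef|contact'
python3 -m handwheel '[0,0,-0.01,0,0,0,0,0,0,0,0,0]'|grep -E 'eef|contact'
python3 -m handwheel '[0,0,-0.008,0,0,0,0,0,0,0,0,0]'|grep -E 'eef|contact'
```

```text
eef_pos: [0.5394, -0.0656, 0.112]
contact_force: [-0.5, -0.6, -3.0]
eef_pos: [0.5394, -0.0656, 0.1103]
contact_force: [0.8, -1.1, -3.2]
eef_pos: [0.5392, -0.0655, 0.1089]
contact_force: [0.2, -0.3, -2.4]
```

```bash

python3 -m handwheel '[0,0,-0.008,0,0,0,0,0,0,0,0,0]'|grep -E 'eef|contact'
python3 -m handwheel '[0,0,-0.006,0,0,0,0,0,0,0,0,0]'|grep -E 'eef|contact'
python3 -m handwheel '[0,0,-0.005,0,0,0,0,0,0,0,0,0]'|grep -E 'eef|contact'
```

```text
eef_pos: [0.5395, -0.0656, 0.1084]
contact_force: [-1.4, 0.4, 2.3]
eef_pos: [0.5396, -0.0657, 0.1083]
contact_force: [-3.7, 0.3, 5.7]
eef_pos: [0.5397, -0.0658, 0.1083]
contact_force: [-5.4, 0.5, 9.6]
```

Seated. Release, lift, and go to the hatch grip (currently near (.549,.367)).

```bash

python3 -m handwheel '[0,0,0,0,0,0,0,0,0,0,0,0,0,0,0,0,0,0,0,0,0,0,0,0]' 0.6 30 >/dev/null
python3 -m handwheel '[0,0,0.1,0,0,0,0,0,0.25,0,0,0,0,0,0.25,0,0,0,0,0,0.25,0,0,0,0,0,0.25,0,0,0]' >/dev/null
python3 -m handwheel '[0,0.2,0,0,0,-0.075,0,0.2,0,0,0,-0.075,0,0.2,0,0,0,-0.075,0,0.2,0,0,0,-0.075,0,0.2,0,0,0,-0.075]' >/dev/null
python3 -m handwheel '[0,0.2,0,0,0,-0.075,0,0.2,0,0,0,-0.075,0,0.2,0,0,0,-0.075,0,0.2,0,0,0,-0.075,0,0.2,0,0,0,-0.075]' >/dev/null
python3 -m handwheel '[0,0.2,0,0,0,-0.075,0,0.2,0,0,0,-0.075,0,0.2,0,0,0,-0.075,0,0,0,0,0,0,0,0,0,0,0,0]'
python3 - <<'E'
from h import *
im,P=cloud('top')
p,r=rect(P,(.5,.6,-.12,-.03),.122,.14);print('handle',r,p[:,2].mean() if len(p) else 0)
delta([.5490,.3670,.132],down(-87.9))
# fader/clip in machine axes from initial view
d=np.load('top0.npz');Q=d['P'];I=d['im'].astype(int)
m=(I[...,2]-I[...,0]>60)&(Q[...,0]>.45)&(Q[...,0]<.5)&(Q[...,1]>.25)&(Q[...,1]<.31)
print('clip px',m.sum(),np.nanmean(Q[m],0),Q[m].round(4).tolist())
E
```

```text
time: 43.37
eef_pos: [0.5388, 0.3256, 0.2703]
tcp_rot: [1.0, 0.023, 0.0, -0.001]
contact_force: [0.3, -0.6, -0.3]
opening: 0.595
finger_force: 0.0
handle ((538.8294067382812, -65.03235626220703), (22.036876678466797, 16.352991104125977), 89.72045135498047) 0.1308907155902508
t 43.4 shift [ 0.067  0.283 -0.922] turn [-0.002  0.    -0.005] F [ 0.5 -0.7 -1.3] op 0.602 ff 0.0
clip px 19 [0.46853209 0.2843116  0.10899047] [[0.4728, 0.2868, 0.111], [0.4728, 0.2846, 0.1116], [0.4731, 0.2831, 0.1098], [0.4707, 0.2864, 0.1118], [0.4708, 0.2844, 0.1117], [0.4712, 0.2832, 0.109], [0.4716, 0.2819, 0.1064], [0.469, 0.2868, 0.1095], [0.469, 0.2848, 0.1099], [0.4691, 0.2827, 0.1101], [0.4696, 0.2819, 0.1059], [0.467, 0.2865, 0.1101], [0.4671, 0.2848, 0.1093], [0.4672, 0.2829, 0.1088], [0.4648, 0.286, 0.1114], [0.4652, 0.2847, 0.1087], [0.4654, 0.2831, 0.1075], [0.4636, 0.2833, 0.106], [0.462, 0.2841, 0.1024]]
```

```bash

python3 -m handwheel '[0.034,0.142,0,0,0,-0.003,0.033,0.141,0,0,0,-0.002,0,0,-0.22,0,0,0,0,0,-0.22,0,0,0,0,0,-0.22,0,0,0]' >/dev/null
python3 -m handwheel '[0,0,-0.15,0,0,0,0,0,-0.105,0,0,0,0,0,0,0,0,0]' |grep -E 'eef|contact'
python3 -m handwheel '[0,0,0,0,0,0,0,0,0,0,0,0,0,0,0,0,0,0,0,0,0,0,0,0,0,0,0,0,0,0]' 0 40 
python3 -m handwheel '[0.003,-0.09,0,0,0,0,0.003,-0.09,0,0,0,0,0.003,-0.09,0,0,0,0,0.003,-0.09,0,0,0,0,0.003,-0.09,0,0,0,0]' |grep -E 'eef|contact'
python3 -m handwheel '[0.003,-0.09,0,0,0,0,0.003,-0.09,0,0,0,0,0.003,-0.06,0,0,0,0,0.003,-0.05,0,0,0,0,0,0,0,0,0,0]' |grep -E 'eef|contact'
```

```text
eef_pos: [0.547, 0.364, 0.1284]
contact_force: [0.1, -0.0, -0.9]
time: 44.5
eef_pos: [0.5507, 0.3669, 0.1364]
tcp_rot: [1.0, 0.017, 0.003, -0.002]
contact_force: [0.1, -2.1, 4.4]
opening: 0.155
finger_force: 40.9
eef_pos: [0.5532, 0.2993, 0.1364]
contact_force: [2.0, 2.0, 5.3]
eef_pos: [0.5548, 0.2543, 0.1364]
contact_force: [-0.2, -1.4, 7.9]
```

```bash

python3 -m handwheel '[0,-0.03,0,0,0,0,0,-0.03,0,0,0,0,0,0,0,0,0,0]' |grep -E 'eef|contact'
python3 -m handwheel '[0,-0.02,0,0,0,0,0,-0.01,0,0,0,0,0,0,0,0,0,0]' |grep -E 'eef|contact'
python3 -m handwheel '[0,-0.02,0,0,0,0,0,0,0,0,0,0]' |grep -E 'eef|contact'
```

```text
eef_pos: [0.5551, 0.2461, 0.1364]
contact_force: [2.0, -1.2, 6.0]
eef_pos: [0.5552, 0.2421, 0.1364]
contact_force: [1.4, 0.3, 6.1]
eef_pos: [0.5552, 0.2418, 0.1364]
contact_force: [3.1, 9.9, 4.4]
```

```bash

python3 -m handwheel '[0,0.012,0,0,0,0,0,0,0,0,0,0]' - 20 |grep -E 'eef|contact'
python3 -m handwheel '[0,0,0,0,0,0,0,0,0,0,0,0,0,0,0,0,0,0]' 0.5 >/dev/null
python3 -m handwheel '[0,0,0.2,0,0,0,0,0,0.25,0,0,0,-0.19,-0.04,0,0,0,0,-0.19,-0.04,0,0,0,0,-0.19,-0.04,0,0,0,0]' >/dev/null
python3 -m handwheel '[-0.19,-0.04,0,0,0,0,0,0,0,0,0,0,0,0,0,0,0,0]' |grep -E 'eef|contact'
python3 - <<'E'
from h import *
im,P=cloud('top')
p,r=rect(P,(.5,.6,.2,.3),.125,.145);print('grip',r)
delta([.4405,.2190,.123],down(-87.9))
E
```

```text
eef_pos: [0.5552, 0.242, 0.1364]
contact_force: [2.1, 3.3, 5.6]
eef_pos: [0.4378, 0.2167, 0.2004]
contact_force: [-0.4, 0.4, -0.4]
grip ((561.025634765625, 241.8400115966797), (31.082874298095703, 13.845453262329102), 1.362462043762207)
t 47.1 shift [ 0.008  0.013 -0.521] turn [-0.002  0.001  0.002] F [ 0.3 -0.   1. ] op 0.497 ff 0.0
```

```bash

python3 -m handwheel '[0.008,0.013,-0.12,0,0,0,0,0,-0.12,0,0,0,0,0,-0.12,0,0,0,0,0,-0.11,0,0,0,0,0,0,0,0,0]' |grep -E 'eef|contact'
python3 -m handwheel '[0,0,0,0,0,0,0,0,0,0,0,0,0,0,0,0,0,0,0,0,0,0,0,0,0,0,0,0,0,0]' 0 25 
python3 -m handwheel '[0,0,0,0,0,0,0,0,0,0,0,0]' |grep -E 'eef|contact|open'
```

```text
eef_pos: [0.4395, 0.2185, 0.1272]
contact_force: [-0.2, -1.9, 0.3]
time: 47.97
eef_pos: [0.4419, 0.2194, 0.1321]
tcp_rot: [1.0, 0.017, 0.003, -0.002]
contact_force: [3.3, 0.6, -0.6]
opening: 0.179
finger_force: 30.2
eef_pos: [0.4419, 0.2194, 0.132]
contact_force: [4.1, -0.4, 1.6]
opening: 0.18
```

```bash

python3 -m handwheel '[-0.002,0.06,0,0,0,0,-0.003,0.08,0,0,0,0,-0.003,0.08,0,0,0,0,-0.003,0.08,0,0,0,0,-0.003,0.07,0,0,0,0]' |grep -E 'eef|contact'
python3 -m handwheel '[-0.002,0.04,0,0,0,0,0,0.018,0,0,0,0,0,0,0,0,0,0,0,0,0,0,0,0]' |grep -E 'eef|contact'
```

```text
eef_pos: [0.4398, 0.2766, 0.132]
contact_force: [5.5, -1.4, 4.3]
eef_pos: [0.4394, 0.2858, 0.132]
contact_force: [5.3, 2.3, 4.1]
```

```bash

python3 -m handwheel '[0,-0.015,0,0,0,0,0,0,0,0,0,0,0,0,0,0,0,0]' |grep -E 'eef|contact'
python3 -m handwheel '[0,0,0,0,0,0,0,0,0,0,0,0,0,0,0,0,0,0]' 0.45 >/dev/null
python3 -m handwheel '[0,0,0.2,0,0,0,0,0,0.25,0,0,0,0,0,0.25,0,0,0,0,-0.25,0,0,0,0,0,-0.25,0,0,0,0]' >/dev/null
python3 -m handwheel '[0,-0.25,0,0,0,0,0,-0.25,0,0,0,0,0,-0.25,0,0,0,0,0,-0.25,0,0,0,0,0,-0.25,0,0,0,0]' >/dev/null
python3 -m handwheel '[0,-0.25,0,0,0,0,0,-0.25,0,0,0,0,0,0,0,0,0,0]' |grep -E 'eef|contact|time'
python3 - <<'E'
from h import *
im,P=cloud('top');np.savez('top2.npz',im=im,P=P)
p,r=rect(P,(.4,.465,.25,.32),.120,.14);print('fader',r)
p,r=rect(P,(.5,.6,.2,.3),.125,.145);print('grip',r)
p,r=rect(P,(.5,.6,-.12,-.03),.122,.14);print('handle',r)
I=im.astype(int);m=(I[...,2]-I[...,0]>60)&(P[...,0]>.455)&(P[...,0]<.49)&(P[...,1]>.25)&(P[...,1]<.31)
u=np.argwhere(m);print('clip',m.sum(),np.nanmean(P[m],0),'px',u.mean(0))
cv2.imwrite('pics/t11.png',cv2.resize(im[120:270,20:220],None,fx=4,fy=4,interpolation=cv2.INTER_CUBIC))
E
```

```text
eef_pos: [0.4395, 0.2833, 0.132]
contact_force: [6.2, 1.4, 5.2]
time: 50.47
eef_pos: [0.4374, -0.0608, 0.2351]
contact_force: [-0.1, -0.3, -0.6]
fader ((437.6072692871094, 283.11883544921875), (23.814729690551758, 17.045576095581055), 5.173359394073486)
grip ((554.6586303710938, 241.39268493652344), (44.61039733886719, 13.654251098632812), 4.472332954406738)
handle ((0.0, 0.0), (0.0, 0.0), 0.0)
clip 19 [0.46857946 0.2844147  0.10859614] px [220.31578947 105.31578947]
```

View pics/t11.png

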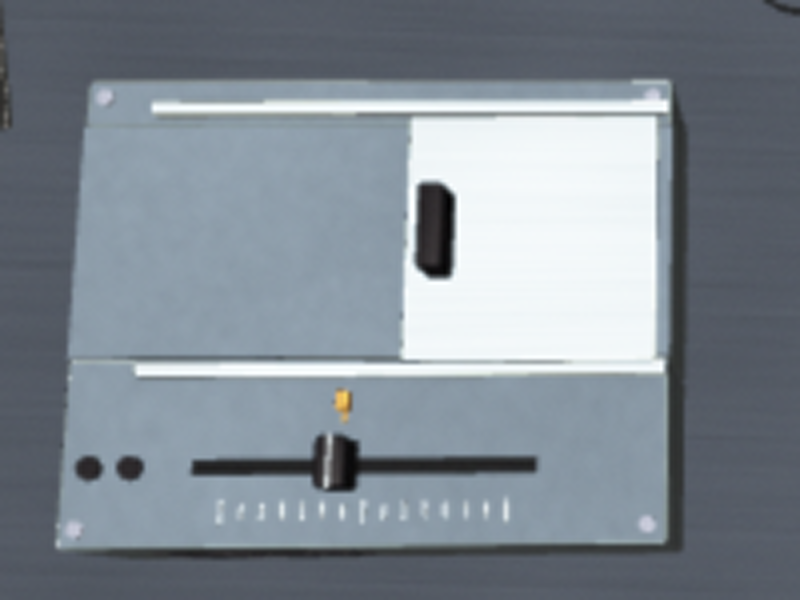

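Hatch shut (plate 410–657), and the fader (335,462) is level with the clip (343,402) after allowing for parallax. Clearing the arm for a final check of the scoop.

```bash

python3 -m handwheel '[0,-0.25,0.1,0,0,0,0,-0.25,0.1,0,0,0,0,-0.25,0.1,0,0,0,0,-0.25,0,0,0,0,0,-0.25,0,0,0,0]' >/dev/null
python3 -m handwheel '[0,-0.25,0,0,0,0,0,-0.25,0,0,0,0,0,-0.25,0,0,0,0,0,-0.25,0,0,0,0,0,0,0,0,0,0]' |grep -E 'eef|contact|time'
python3 - <<'E'
from h import *
im,P=cloud('top')
p,r=rect(P,(.45,.63,-.15,.05),.122,.14);print('handle',r,p[:,2].mean() if len(p) else 0)
d=np.load('top0.npz')['P']
p,r=rect(P,(.4,.465,.25,.32),.120,.14);print('fader',r)
ok=np.isfinite(P[...,2])&np.isfinite(d[...,2]); ch=(abs(P[...,2]-d[...,2])>.008)&ok
n,l,st,c=cv2.connectedComponentsWithStats(ch.astype(np.uint8))
for i in range(1,n):
    if st[i,4]>25: print('changed',c[i].round(),st[i,4],np.nanmedian(P[l==i],0).round(3))
E
```

```text
time: 51.35
eef_pos: [0.4382, -0.3973, 0.279]
contact_force: [-0.6, 0.1, 0.6]
handle ((538.593017578125, -65.1253662109375), (22.382747650146484, 15.823077201843262), 89.51620483398438) 0.13140200006319205
fader ((437.2036437988281, 282.70782470703125), (24.920944213867188, 16.736499786376953), 3.6943864822387695)
changed [47. 11.] 31 [ 1.417  0.818 -0.75 ]
changed [193.  13.] 38 [ 1.439  0.22  -0.753]
changed [218.  13.] 29 [ 1.446  0.116 -0.749]
changed [196.  25.] 26 [ 1.383  0.207 -0.753]
changed [322.  28.] 31 [ 1.397 -0.321 -0.752]
changed [417.  33.] 35 [ 1.388 -0.717 -0.752]
changed [179. 180.] 477 [0.555 0.145 0.107]
changed [123. 177.] 443 [0.555 0.258 0.107]
changed [328. 182.] 83 [ 0.582 -0.182  0.004]
changed [275. 196.] 82 [ 0.535 -0.058  0.045]
changed [284. 195.] 37 [ 0.538 -0.076  0.007]
changed [328. 200.] 84 [ 0.541 -0.181  0.004]
changed [346. 203.] 85 [ 0.535 -0.223  0.004]
changed [332. 217.] 86 [ 0.503 -0.191  0.004]
changed [347. 221.] 87 [ 0.494 -0.224  0.004]
changed [463. 329.] 11383 [ 0.313 -0.184  0.618]
changed [332. 232.] 89 [ 0.469 -0.19   0.004]
changed [103. 235.] 145 [0.437 0.281 0.129]
changed [136. 235.] 138 [0.442 0.223 0.1  ]
changed [246. 373.] 2940 [ 0.17  -0.     0.001]
```

```bash
python3 -c "
from plant import ctrl; print(ctrl.sign_off())"
```

```text
the job is handed in; nothing more can be done
None
```

The job is handed in, with no verdict shown: all six pieces are in the tub, the scoop stands upright on its mat, the hatch is fully shut, the fader is level with the clip to about 0.5 mm by camera, and nothing else on the table moved.

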